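# Sort the loose hardware on the cabin garage bench

## Robot

A 7-joint arm with a two-finger parallel gripper is mounted at the origin on the work surface. World frame = base frame: x ahead of the robot, y to its left, z up, the work surface at z = 0. Lengths are in m, angles in degrees, forces in N, time in s.
With the tool pointing down it reaches from about 0.425 to 0.875 m from the base axis. Payload 4.7 kg.
Tool frame: the origin (TCP) lies at the very end of the fingers, on their centre line; the grasp point (between the pads) lies 19 mm behind it (env.grip_point_offset is the distance from the TCP to the grasp point, in m); z points along the fingers, y is the line along which they close (so a half turn about z gives the same grasp; the last joint's range is limited). The gripper opens to 87 mm and grips with 3 to 60 N. Pads are 19 mm wide; open, the fingers measure 117 mm over their backs; the gripper's body (75 mm by 190 mm) begins 51 mm behind the grasp point.
Start: joints at [76.897, 18.392, -4.016, 83.108, 1.295, 78.541, -3.26], TCP at [0.156, -0.631, 0.223] pointing down, gripper open.
Joint ranges: [-163.93, 163.93], [-17.29, 119.83], [-79.2, 71.16], [3.27, 140.29], [-89.18, 269.18], [5.43, 117.66], [-154.24, 154.24]. Speed limits (degrees/s): [147.25, 147.25, 180, 180, 180, 180, 180].

## Interface

Orientations are given as [roll, pitch, yaw] about the fixed x, y, z axes, in that order (R = Rz(yaw) Ry(pitch) Rx(roll)).
In Python, from cell import env gives the robot as it stands.
- The arm moves only by the tool jog_arm, never from a script. Its argument "motion" is a list of rows, each an object of numbers: "x", "y", "z": the shift along the tool's x, y, z in cm; "ax", "ay", "az": the turn, a rotation vector about the tool's x, y, z in degrees. In form: [{"x": .., "y": .., "z": .., "ax": .., "ay": .., "az": ..}, ...]. A call has exactly 5 rows; each row shifts and turns the commanded pose from where the row before left it, along the tool's axes as they then stand; what a row does not reach is not made up. A row lasts 1/10 s, in which the tool goes at most 50 mm and 8.59 degrees, less where a joint would pass 70% of its speed; a pose out of reach is approached as far as the arm can. A call is refused whole if a number of a shift passes 5 or a number of a turn 8.59, either way. A call with a gripper value outside its range is refused whole. "claw" is the gripper command: -1 is shut, 1 is fully open, values between are in proportion, set as the call begins (left out, the last holds). The fingers move at their own pace and stop on an object; "squeeze" is the grip in N (left out, the last holds). Time passes only in rows, so rows that do not move let the fingers close, or fill a call up. It gives the time, the measured TCP pose, the force, the opening and the grip force at its end, in the units of the state.
- env.get_obs(): the state, without advancing time (a new reading comes with each control period).
- env.read_camera(name): name is "scene" or "top" or "wrist"; returns the picture (384x512x3 uint8, red, green, blue); there is no depth.
- env.camera_params(name): a dict with "fx", "fy", "cx", "cy" (pixels), "extrinsics" (4x4, takes a point from world to camera coordinates). Camera axes: x right, y up, looking along -z (the intrinsics and any distortion apply to the point x, -y, -z); pixel columns grow to the right and rows downward; lengths in m; the calibration is good to about 2 mm. The wrist camera is an equidistant fisheye: a pixel r from the principal point sees the ray r / f radians off the axis. A picture is of the moment at which its call begins: read the wrist's pose just before it. camera_params takes no time and is no camera call; for the wrist camera it gives the pose at the moment of the call.
- env.sign_off(): hands the job in; it is judged then, once.
The state is a dict: "time_s": time; "qpos": joint angles; "joint_velocities": joint speeds; "effort": joint torques, N m; "tool_pos": TCP position; "tool_rot": TCP orientation; "force": force on the tool from outside, world axes, zero at the start; "wrist_torque": the same for the moment, N m; "grip_width": finger opening in m; "grasp_force": force on a finger pad.
Only numpy, scipy, OpenCV 4.12 (cv2) and the standard library are available. Lean on these libraries where they do the work, as an engineer would, in place of code of your own. Each camera call takes 0.05 s, during which the arm holds its last target. There are 200 camera calls.

## Task

Sort the loose hardware on the bench: lay both brass coach screws flat in the white enamel tray, lay the bent steel hinge pin flat in the black iron tray, and stand the chrome spark plug socket upright in the wooden tray with the green bottom. Leave the mug of screws, the small red tin and the pencil where they are, and leave everything released and at rest.

Things in the scene. Friction and masses are not known exactly. Their poses are not given: they have to be found in the camera images.
- screw_a: one of two identical brass hex-head coach screws, loose, lying on the bench: 77 mm long along its x, shank 9 mm thick, hex head 16 mm across flats. Origin on the bench under the shank at its balance point (grip here, across x, i.e. along its y; the shank's axis is 6.6 mm above the origin); the tip is 45 mm to -x, the head spans 25 to 32 mm to +x. It lies almost level and does not roll by itself. About 45 g
- screw_b: the other brass coach screw, the same in size and frame as screw_a
- pin: steel hinge pin with one end bent to an L, loose, lying flat on the bench: dark steel round bar 10 mm thick, with a narrow bright ring 30 to 34 mm to +x; straight arm 90 mm long along its x (from -42 to +48 mm), short bent leg at the -x end reaching 30 mm to +y. Origin on the underside of the straight arm near its middle (grip here, across x; bar axis 5 mm above the origin). About 60 g
- socket: chrome spark plug socket standing upright on the bench: round, 26 mm diameter, 65 mm tall, with a knurled band of 29 mm diameter between 42 and 50 mm height and a black square hole in the top. Origin at the centre of its underside, z up. About 120 g
- enamel_tray: white enamel open tray with a blue rim, fixed to the bench: outside 130 (x) by 140 (y) mm, 26 mm high, walls and floor 4 mm thick (inner floor 4 mm above the origin). Origin at the centre of its underside. Place of the brass coach screws; it holds both side by side, lying along its y at 28 mm to -x and to +x of the middle
- iron_tray: black iron open tray, fixed to the bench: outside 120 (x) by 140 (y) mm, 26 mm high, walls and floor 4 mm thick. Origin at the centre of its underside. Place of the hinge pin. It does not attract the pin
- wood_tray: dark wooden open tray with a green bottom, fixed to the bench: outside 120 (x) by 130 (y) mm, 24 mm high, walls and floor 4 mm thick. Origin at the centre of its underside. Place of the spark plug socket
- mug: blue ceramic mug full of small brass screws, to be left alone: 70 mm diameter, 88 mm tall with the screws, with a handle reaching 59 mm from its axis along its +x. Origin at the centre of its underside. It stands between two of the trays
- small_tin: small round red enamel tin with a white lid, to be left alone: 62 mm diameter, 46 mm tall. Origin at the centre of its underside. It stands between two of the trays
- pencil: flat red carpenter's pencil stub, to be left alone, lying on the bench among the hardware: 82 mm long along its x, 14 mm wide, 8 mm thick. Origin on its underside near its middle

How it is judged (in metres and radians):
At the end, for the whole second after the job is handed in: Screws in the enamel tray (origins within 56 mm of its middle in x, 58 in y), pin in the iron tray (50, 58), each under 32 mm above the tray's underside and within 0.35 rad of level; socket in the wooden tray (45, 50; under 12 mm up; within 0.15 rad of upright). All at rest (x of screw_a in the frame of enamel_tray between -0.056 and 0.056 m and y of screw_a in the frame of enamel_tray between -0.058 and 0.058 m and z of each of screw_a, screw_b in the frame of enamel_tray below 0.032 m and linear speed of each of screw_a, screw_b, pin, socket below 0.02 m/s and angular speed of each of screw_a, screw_b, pin, socket below 0.3 rad/s and angle between screw_a's own x axis and vertical between 1.22 and 1.92 rad and x of screw_b in the frame of enamel_tray between -0.056 and 0.056 m and y of screw_b in the frame of enamel_tray between -0.058 and 0.058 m and angle between screw_b's own x axis and vertical between 1.22 and 1.92 rad and x of pin in the frame of iron_tray between -0.05 and 0.05 m and y of pin in the frame of iron_tray between -0.058 and 0.058 m and z of pin in the frame of iron_tray below 0.032 m and angle between pin's own x axis and vertical between 1.22 and 1.92 rad and x of socket in the frame of wood_tray between -0.045 and 0.045 m and y of socket in the frame of wood_tray between -0.05 and 0.05 m and z of socket in the frame of wood_tray below 0.012 m and angle between socket's own z axis and vertical below 0.15 rad); the robot touches nothing.
It fails at once if the mug is shifted more than 20 mm or tipped (distance of mug from where it was at the start of the episode above 0.02 m or angle between mug's own z axis and vertical above 0.3 rad).
It fails at once if the small tin is shifted more than 20 mm or tipped (distance of small_tin from where it was at the start of the episode above 0.02 m or angle between small_tin's own z axis and vertical above 0.3 rad).
It fails at once if the pencil is shifted more than 20 mm (distance of pencil from where it was at the start of the episode above 0.02 m).
It also fails if it takes over 106 s, if anything falls off the work surface, if the arm or the gripper's body presses on something with over 40 N, if the wrist force passes 120 N, or if a joint passes its speed limit or range.

## Working session

There is one attempt and no reset: what is moved stays moved. The work goes in short steps, Python scripts to look and compute and a tool call to move; the robot and the scene stay as the last step left them, time stands still between calls to the robot, and variables do not carry over. Pictures are saved under pics/ and viewed, at most 14 in all, crops included, and the job is handed in when it is done.

Besides the shell and the picture viewer there is one more tool, called after "Emit:" by a JSON object that holds its "method" and its "body", one argument or row to a line. jog_arm: Moves the arm, as the interface text tells. Its arguments: {"type":"object","properties":{"motion":{"type":"array"},"claw":{"type":"number"},"squeeze":{"type":"number"}},"required":["motion"]}

```bash
ls; mkdir -p pics; python3 - <<'E'
from cell import env
import cv2,numpy as np
o=env.get_obs();print({k:np.round(v,3) for k,v in o.items()})
for n in ("top","scene"):
    p=env.camera_params(n);print(n,p)
    cv2.imwrite(f"pics/{n}0.png",cv2.cvtColor(env.read_camera(n),cv2.COLOR_RGB2BGR))
print(env.camera_params("wrist"))
E
```

```text
pics
{'time_s': np.float64(0.0), 'qpos': array([76.895, 18.438, -4.017, 83.175,  1.295, 78.542, -3.262]), 'joint_velocities': array([ 0.063,  0.018, -0.018,  0.067,  0.078, -0.079, -0.126]), 'effort': array([-0.0000e+00, -4.9129e+01, -4.0400e-01, -3.1254e+01, -6.4000e-02,
        4.4000e-02,  0.0000e+00]), 'tool_pos': array([ 0.156, -0.63 ,  0.221]), 'tool_rot': array([-1.79891e+02,  5.00000e-03,  1.39140e+01]), 'force': array([-0.681, -0.517, -0.944]), 'wrist_torque': array([-0.012, -0.006, -0.005]), 'grasp_force': np.float64(0.0), 'grip_width': np.float64(0.087)}
top {'fx': 382.531542918346, 'fy': 382.531542918346, 'cx': 255.3334667685413, 'cy': 197.29345511622637, 'extrinsics': array([[ 0.02491596, -0.99930165, -0.02784622,  0.00433599],
       [ 0.99462446,  0.02197966,  0.1011883 , -0.56655963],
       [-0.10050559, -0.03021774,  0.99447751, -0.74733854],
       [ 0.        ,  0.        ,  0.        ,  1.        ]])}
scene {'fx': 384.64366052472445, 'fy': 384.64366052472445, 'cx': 256.17888746630206, 'cy': 192.11311563072172, 'extrinsics': array([[ 0.88628698,  0.46282818, -0.01689563, -0.49674328],
       [-0.29695126,  0.59588155,  0.74615356,  0.1399839 ],
       [ 0.35540868, -0.65628901,  0.66555947, -0.99306697],
       [ 0.        ,  0.        ,  0.        ,  1.        ]])}
{'fx': 297.3186396354542, 'fy': 297.3186396354542, 'cx': 260.0708944423981, 'cy': 187.37337034045606, 'extrinsics': array([[ 0.24080407, -0.97057147, -0.00210441, -0.64853446],
       [ 0.92877887,  0.23106343, -0.28979219,  0.03397668],
       [ 0.28175028,  0.06782861,  0.95708728, -0.39170868],
       [ 0.        ,  0.        ,  0.        ,  1.        ]])}
```

View pics/top0.png

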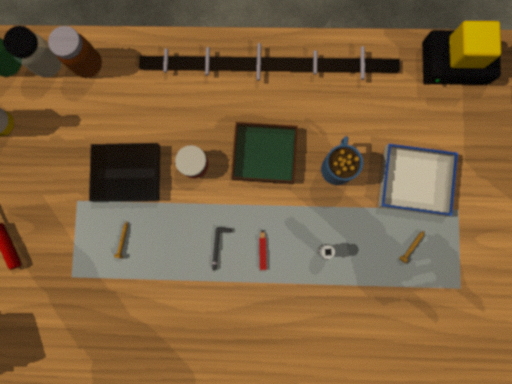

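View pics/scene0.png

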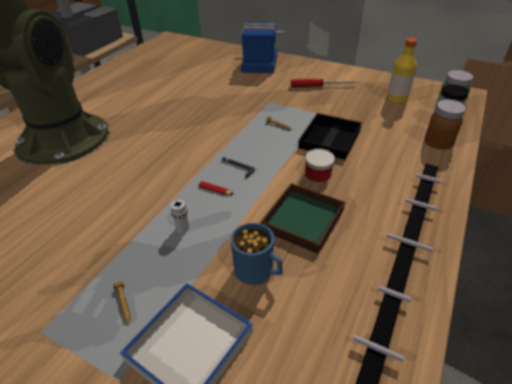

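The top view shows screw A at (122,240) and screw B at (413,247), each with its head at the lower end. The pin is at (217,248) with its leg at the top right, the pencil at (263,250) and the socket top at (327,252). The trays are iron (125,172), wood (265,153) and enamel (420,180). The tin is at (191,161) and the mug at (343,162).

```bash
cat > h.py <<'E'
import numpy as np,cv2
from cell import env
def ray(p,u,v,fish=False):
    E=np.array(p["extrinsics"]);R,t=E[:3,:3],E[:3,3]
    a=np.array([(u-p["cx"])/p["fx"],(v-p["cy"])/p["fy"]])
    if fish:
        r=np.hypot(*a);s=np.sin(r)/max(r,1e-9);d=np.array([a[0]*s,-a[1]*s,-np.cos(r)])
    else: d=np.array([a[0],-a[1],-1])
    return -R.T@t,R.T@d
def cast(p,u,v,z,fish=False):
    c,d=ray(p,u,v,fish);return c+d*(z-c[2])/d[2]
def proj(p,X):
    E=np.array(p["extrinsics"]);q=E[:3,:3]@np.array(X)+E[:3,3];return p["cx"]-p["fx"]*q[0]/q[2],p["cy"]+p["fy"]*q[1]/q[2]
def axis(p,mask,z,fish=False):
    "centroid, long-axis angle (deg), extents of the mask's pixels cast to plane z"
    v,u=np.nonzero(mask);X=np.array([cast(p,a,b,z,fish)[:2] for a,b in zip(u,v)])
    m=X.mean(0);w,V=np.linalg.eigh(np.cov((X-m).T));e=V[:,1];e=e if e[0]>0 else -e
    s=(X-m)@e;n=(X-m)@np.array([-e[1],e[0]])
    mid=m+e*(s.max()+s.min())/2
    return m,mid,np.degrees(np.arctan2(e[1],e[0])),s.min(),s.max(),n.min(),n.max()
def blob(mask,x0,y0,x1,y1):
    o=np.zeros_like(mask);o[y0:y1,x0:x1]=mask[y0:y1,x0:x1]
    n,l,st,_=cv2.connectedComponentsWithStats(o.astype(np.uint8));return l==1+np.argmax(st[1:,4])
E
python3 - <<'E'
from h import *
np.set_printoptions(precision=4,suppress=True)
p=env.camera_params("top");im=cv2.imread("pics/top0.png");hsv=cv2.cvtColor(im,cv2.COLOR_BGR2HSV);H,S,V=[hsv[...,i].astype(int) for i in range(3)]
brass=(H>8)&(H<30)&(S>90)
def show(n,r): print(n,*[np.round(x,4) for x in r])
show("A",axis(p,blob(brass,95,210,150,272),.007))
show("B",axis(p,blob(brass,385,224,445,275),.007))
dark=(V<75)
show("pinall",axis(p,blob(dark,200,215,245,280),.005))
show("pencil",axis(p,blob((S>120)&((H<8)|(H>170)),250,222,276,280),.008))
m=blob((V>150)&(S<60),310,235,340,265);show("socktop",axis(p,m,.065))
def box(n,m,z):
    c,_=cv2.findContours(m.astype(np.uint8),0,2);r=cv2.minAreaRect(max(c,key=cv2.contourArea));b=cv2.boxPoints(r)
    X=np.array([cast(p,*q,z)[:2] for q in b]);e=X[1]-X[0];f=X[2]-X[1];print(n,X.mean(0),np.linalg.norm(e),np.degrees(np.arctan2(e[1],e[0])),np.linalg.norm(f))
box("iron",blob(V<60,80,130,170,205),.02)
box("wood",blob(V<85,225,115,305,190),.024)
box("enamel",blob((H>95)&(H<130)&(S>110),375,135,470,222),.026)
show("tin",axis(p,blob((V>130)&(S<70),170,140,212,182),.046))
show("mug",axis(p,blob((H>95)&(H<130)&(S>100),315,130,370,190),.08))
for q in [(118,256),(126,224),(404,261),(424,233),(215,268),(217,228),(233,230)]: print(q,cast(p,*q,.006)[:2])
s=cv2.resize(im[205:285,75:460],None,fx=2,fy=2,interpolation=2);cv2.imwrite("pics/mat.png",s)
E
```

```text
A [0.4704 0.2949] [0.4736 0.2943] -10.3298 -0.0344 0.0408 -0.0089 0.0085
B [ 0.4737 -0.303 ] [ 0.476  -0.3047] -35.3546 -0.0346 0.0403 -0.008 0.009
pinall [0.4766 0.0921] [0.4712 0.0934] -13.8215 -0.042 0.0309 -0.0193 0.012
pencil [0.4529 0.0006] [0.453  0.0006] 3.8312 -0.0316 0.0317 -0.0073 0.0073
socktop [ 0.4613 -0.1224] [ 0.4612 -0.1225] 73.1824 -0.0121 0.0117 -0.0126 0.0113
iron [0.6136 0.2913] 0.14863703891321656 -88.96186027713699 0.12004331263487274
wood [ 0.6599 -0.008 ] 0.1213187996253319 -1.991597048535684 0.1497685979165685
enamel [ 0.6108 -0.3137] 0.12771024328122235 -7.644426288115905 0.1417234517353014
tin [0.6368 0.1502] [0.6368 0.1502] -70.9295 -0.0301 0.0303 -0.0294 0.0292
mug [ 0.6167 -0.1239] [ 0.6152 -0.1249] 35.0599 -0.0253 0.0216 -0.0086 0.0052
(118, 256) [0.4398 0.3006]
(126, 224) [0.5064 0.2878]
(404, 261) [ 0.4452 -0.2871]
(424, 233) [ 0.5029 -0.3283]
(215, 268) [0.4207 0.0977]
(217, 228) [0.5027 0.0964]
(233, 230) [0.4994 0.063 ]
```

View pics/mat.png

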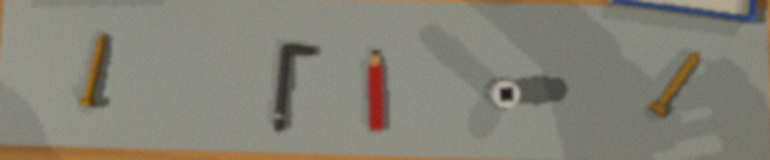

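```bash
cat >> h.py <<'E'
def plan(*wps,start=None):
    "wps: (x,y,z,yaw) in m,deg. Prints tool-axis rows (cm, deg), shift taken in the frame at row start, 5 rows a call"
    o=env.get_obs();P=np.r_[o["tool_pos"],o["tool_rot"][2]] if start is None else np.array(start,float)
    print("at",np.round(P,4),"t",round(float(o["time_s"]),2),"F",np.round(o["force"],1),"w",round(float(o["grip_width"]),4),"g",round(float(o["grasp_force"]),1),"rot",np.round(o["tool_rot"],1))
    for w in wps:
        w=np.array(w,float);D=w-P;D[3]=(D[3]+180)%360-180
        n=int(max(np.ceil(np.linalg.norm(D[:3])/.048),np.ceil(abs(D[3])/8.2),1));n=-(-n//5)*5
        for k in range(n):
            y=np.radians(P[3]);d=D/n
            print("  {x:%.2f y:%.2f z:%.2f az:%.2f}"%(100*(np.cos(y)*d[0]+np.sin(y)*d[1]),100*(np.sin(y)*d[0]-np.cos(y)*d[1]),-100*d[2],-d[3]));P=P+d
        print("  --")
E
python3 - <<'E'
from h import *
E=np.array(env.camera_params("wrist")["extrinsics"]);c=-E[:3,:3].T@E[:3,3];print(c,-E[2,:3])
plan((.471,-.301,.2,-35.5))
E
```

```text
[ 0.23497695 -0.61073076  0.38338079] [-0.28175028 -0.06782861 -0.95708728]
at [ 0.1561 -0.6304  0.2215 13.9131] t 0.1 F [-0.2  0.2 -0.1] w 0.0872 g 0.0 rot [-179.9    0.    13.9]
  {x:3.85 y:-2.44 z:0.22 az:4.94}
  {x:3.62 y:-2.76 z:0.22 az:4.94}
  {x:3.37 y:-3.07 z:0.22 az:4.94}
  {x:3.10 y:-3.34 z:0.22 az:4.94}
  {x:2.80 y:-3.60 z:0.22 az:4.94}
  {x:2.48 y:-3.83 z:0.22 az:4.94}
  {x:2.14 y:-4.02 z:0.22 az:4.94}
  {x:1.78 y:-4.19 z:0.22 az:4.94}
  {x:1.42 y:-4.33 z:0.22 az:4.94}
  {x:1.04 y:-4.44 z:0.22 az:4.94}
  --
```

Emit:
{"method": "jog_arm", "body": {
  "motion": [
    {"x": 3.9, "y": -2.4, "z": 0.2, "az": 4.9},
    {"x": 3.6, "y": -2.8, "z": 0.2, "az": 4.9},
    {"x": 3.4, "y": -3.1, "z": 0.2, "az": 5},
    {"x": 3.1, "y": -3.3, "z": 0.2, "az": 5},
    {"x": 2.8, "y": -3.6, "z": 0.2, "az": 5}
  ]
}}

```text
$.motion[0]: bad value
```

Emit:
{"method": "jog_arm", "body": {
  "motion": [
    {"x": 2.5, "y": -3.8, "z": 0.2, "az": 4.9},
    {"x": 2.1, "y": -4.0, "z": 0.2, "az": 4.9},
    {"x": 1.8, "y": -4.2, "z": 0.2, "az": 5},
    {"x": 1.4, "y": -4.3, "z": 0.2, "az": 5},
    {"x": 1.0, "y": -4.4, "z": 0.2, "az": 5}
  ]
}}

```text
$.motion[0]: bad value
```

Emit:
{"method": "jog_arm", "body": {
  "motion": [
    {"z": 1},
    {"z": 1},
    {},
    {},
    {}
  ]
}}

```text
$.motion[0]: bad value
```

```bash
cat >> h.py <<'E'
def wrist(name):
    p=env.camera_params("wrist");im=cv2.cvtColor(env.read_camera("wrist"),cv2.COLOR_RGB2BGR);cv2.imwrite(f"pics/{name}.png",im)
    hsv=cv2.cvtColor(im,cv2.COLOR_BGR2HSV).astype(int);return p,im,hsv[...,0],hsv[...,1],hsv[...,2]
def wproj(p,X):
    E=np.array(p["extrinsics"]);q=E[:3,:3]@np.array(X)+E[:3,3];a=np.array([q[0],-q[1],-q[2]]);r=np.hypot(a[0],a[1]);th=np.arctan2(r,a[2])
    return np.array([p["cx"]+p["fx"]*th*a[0]/r,p["cy"]+p["fy"]*th*a[1]/r])
E
python3 - <<'E'
from h import *
plan()
p,im,H,S,V=wrist("w1")
print("tcp pix",wproj(p,env.get_obs()["tool_pos"]),"B pix",wproj(p,[.471,-.301,.007]))
E
```

```text
at [ 0.1561 -0.6304  0.2215 13.9131] t 0.1 F [-0.2  0.2 -0.1] w 0.0872 g 0.0 rot [-179.9    0.    13.9]
tcp pix [261.03003562 238.44266252] B pix [ 99.01655166 -77.65173703]
```

View pics/w1.png

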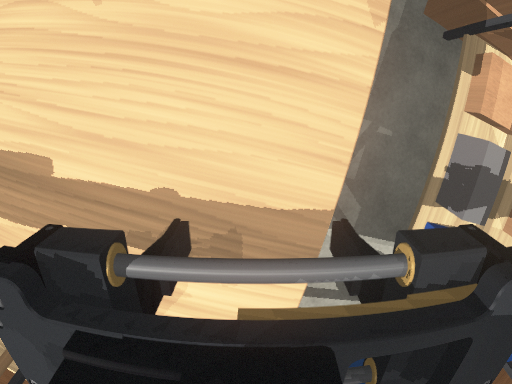

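The call was refused, presumably because every row needs all six fields. The wrist picture shows the open fingertips near (185,222) and (335,222), with bare bench below.

Emit:
{"method": "jog_arm", "body": {
  "motion": [
    {"x": 3.9, "y": -2.4, "z": 0.2, "ax": 0, "ay": 0, "az": 4.9},
    {"x": 3.6, "y": -2.8, "z": 0.2, "ax": 0, "ay": 0, "az": 4.9},
    {"x": 3.4, "y": -3.1, "z": 0.2, "ax": 0, "ay": 0, "az": 5},
    {"x": 3.1, "y": -3.3, "z": 0.2, "ax": 0, "ay": 0, "az": 5},
    {"x": 2.8, "y": -3.6, "z": 0.2, "ax": 0, "ay": 0, "az": 5}
  ]
}}

```text
time_s: 0.65
tool_pos: [0.3152, -0.4646, 0.2123]
tool_rot: [180.0, 0.0, -11.1]
force: [1.2, -0.5, -0.1]
grip_width: 0.0868
grasp_force: 0.0
```

Emit:
{"method": "jog_arm", "body": {
  "motion": [
    {"x": 2.5, "y": -3.8, "z": 0.2, "ax": 0, "ay": 0, "az": 4.9},
    {"x": 2.1, "y": -4.0, "z": 0.2, "ax": 0, "ay": 0, "az": 4.9},
    {"x": 1.8, "y": -4.2, "z": 0.2, "ax": 0, "ay": 0, "az": 5},
    {"x": 1.4, "y": -4.3, "z": 0.2, "ax": 0, "ay": 0, "az": 5},
    {"x": 1.0, "y": -4.4, "z": 0.2, "ax": 0, "ay": 0, "az": 5}
  ]
}}

```text
time_s: 1.15
tool_pos: [0.4719, -0.3009, 0.2024]
tool_rot: [180.0, 0.0, -35.9]
force: [-0.2, -1.0, -0.2]
grip_width: 0.0868
grasp_force: 0.0
```

Emit:
{"method": "jog_arm", "body": {
  "motion": [
    {"x": 0, "y": 0, "z": 2, "ax": 0, "ay": 0, "az": 0},
    {"x": 0, "y": 0, "z": 2, "ax": 0, "ay": 0, "az": 0},
    {"x": 0, "y": 0, "z": 2, "ax": 0, "ay": 0, "az": 0},
    {"x": 0, "y": 0, "z": 0, "ax": 0, "ay": 0, "az": 0},
    {"x": 0, "y": 0, "z": 0, "ax": 0, "ay": 0, "az": 0}
  ]
}}

```text
time_s: 1.65
tool_pos: [0.4709, -0.3024, 0.1426]
tool_rot: [180.0, 0.0, -35.7]
force: [-0.1, -0.6, 1.0]
grip_width: 0.0871
grasp_force: 0.0
```

```bash
python3 - <<'E'
from h import *
plan()
p,im,H,S,V=wrist("w2")
print("tcp pix",wproj(p,env.get_obs()["tool_pos"]),"B pix",wproj(p,[.471,-.301,.007]))
E
```

```text
at [  0.4709  -0.3024   0.1426 -35.6907] t 1.65 F [-0.1 -0.6  1. ] w 0.0871 g 0.0 rot [180.    0.  -35.7]
tcp pix [262.52512699 236.61797484] B pix [260.37560532 178.9810841 ]
```

View pics/w2.png

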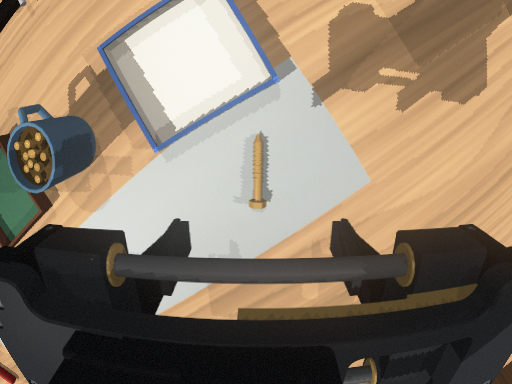

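The wrist view shows screw B at (258,170), with its tip at (261,133) and head at (257,203), well centred between the fingers. The enamel tray corners are near (100,47), (158,150) and (276,78).

```bash
cat >> h.py <<'E'
def screw(p,H,S,V,x0,y0,x1,y1):
    m=blob((H>8)&(H<30)&(S>90),x0,y0,x1,y1)
    r=axis(p,m,.007,True);a=np.radians(r[2]);e=np.array([np.cos(a),np.sin(a)])
    print("mid",r[1],"ang",r[2],"ext",r[3:], "origin(head at -e)",r[1]-.0065*e);return r
E
python3 - <<'E'
from h import *
np.set_printoptions(precision=4,suppress=True)
im=cv2.imread("pics/w2.png");hsv=cv2.cvtColor(im,cv2.COLOR_BGR2HSV).astype(int);H,S,V=[hsv[...,i] for i in range(3)]
p=env.camera_params("wrist");screw(p,H,S,V,235,120,285,215)
b=[cast(p,*q,.026,True)[:2] for q in [(100,47),(158,150),(276,78)]];print(b,"centre",(b[0]+b[2])/2)
plan((.471,-.301,.05,-35.5))
E
```

```text
mid [ 0.4793 -0.3031] ang -36.597564963346564 ext (np.float64(-0.03636225967975816), np.float64(0.042820652902232616), np.float64(-0.008639835648567875), np.float64(0.008476574981622863)) origin(head at -e) [ 0.4741 -0.2992]
[array([ 0.685 , -0.2539]), array([ 0.5592, -0.2397]), array([ 0.546 , -0.3725])] centre [ 0.6155 -0.3132]
at [  0.4714  -0.3028   0.1434 -35.7001] t 1.7 F [ 0.1 -0.6 -0.1] w 0.0869 g 0.0 rot [-180.    -0.1  -35.7]
  {x:-0.03 y:-0.02 z:1.87 az:-0.04}
  {x:-0.03 y:-0.02 z:1.87 az:-0.04}
  {x:-0.03 y:-0.02 z:1.87 az:-0.04}
  {x:-0.03 y:-0.02 z:1.87 az:-0.04}
  {x:-0.03 y:-0.02 z:1.87 az:-0.04}
  --
```

Emit:
{"method": "jog_arm", "body": {
  "motion": [
    {"x": 0, "y": -0.3, "z": 3, "ax": 0, "ay": 0, "az": 0.5},
    {"x": 0, "y": 0, "z": 4, "ax": 0, "ay": 0, "az": 0},
    {"x": 0, "y": 0, "z": 3.5, "ax": 0, "ay": 0, "az": 0},
    {"x": 0, "y": 0, "z": 1.5, "ax": 0, "ay": 0, "az": 0},
    {"x": 0, "y": 0, "z": 0.5, "ax": 0, "ay": 0, "az": 0}
  ],
  "claw": 0
}}

```text
time_s: 2.2
tool_pos: [0.4725, -0.3, 0.0169]
tool_rot: [180.0, 0.1, -36.2]
force: [0.4, 0.0, -0.2]
grip_width: 0.0545
grasp_force: 0.0
```

Emit:
{"method": "jog_arm", "body": {
  "motion": [
    {"x": 0, "y": 0, "z": 0.5, "ax": 0, "ay": 0, "az": 0},
    {"x": 0, "y": 0, "z": 0.5, "ax": 0, "ay": 0, "az": 0},
    {"x": 0, "y": 0, "z": 0.3, "ax": 0, "ay": 0, "az": 0},
    {"x": 0, "y": 0, "z": 0, "ax": 0, "ay": 0, "az": 0},
    {"x": 0, "y": 0, "z": 0, "ax": 0, "ay": 0, "az": 0}
  ]
}}

```text
time_s: 2.7
tool_pos: [0.4731, -0.3002, 0.0051]
tool_rot: [180.0, -0.1, -36.2]
force: [0.0, -0.5, 0.5]
grip_width: 0.0434
grasp_force: 0.0
```

Emit:
{"method": "jog_arm", "body": {
  "motion": [
    {"x": 0, "y": 0, "z": 0.2, "ax": 0, "ay": 0, "az": 0},
    {"x": 0, "y": 0, "z": 0, "ax": 0, "ay": 0, "az": 0},
    {"x": 0, "y": 0, "z": 0, "ax": 0, "ay": 0, "az": 0},
    {"x": 0, "y": 0, "z": 0, "ax": 0, "ay": 0, "az": 0},
    {"x": 0, "y": 0, "z": 0, "ax": 0, "ay": 0, "az": 0}
  ],
  "claw": -1,
  "squeeze": 25
}}

```text
time_s: 3.2
tool_pos: [0.4728, -0.3, 0.0026]
tool_rot: [180.0, -0.0, -36.2]
force: [0.8, -1.1, 0.0]
grip_width: 0.0113
grasp_force: 0.0
```

Emit:
{"method": "jog_arm", "body": {
  "motion": [
    {"x": 0, "y": 0, "z": 0, "ax": 0, "ay": 0, "az": 0},
    {"x": 0, "y": 0, "z": 0, "ax": 0, "ay": 0, "az": 0},
    {"x": 0, "y": 0, "z": -0.5, "ax": 0, "ay": 0, "az": 0},
    {"x": 0, "y": 0, "z": -2, "ax": 0, "ay": 0, "az": 0},
    {"x": 0, "y": 0, "z": -3, "ax": 0, "ay": 0, "az": 0}
  ]
}}

```text
time_s: 3.7
tool_pos: [0.4713, -0.2991, 0.0567]
tool_rot: [180.0, 0.2, -36.2]
force: [0.4, -0.8, 0.4]
grip_width: 0.0084
grasp_force: 25.0
```

```bash
python3 - <<'E'
from h import *
plan((.640,-.3165,.09,-96.5),(.640,-.3165,.01,-96.5))
E
```

```text
at [  0.4713  -0.2991   0.0567 -36.1814] t 3.7 F [ 0.4 -0.8  0.4] w 0.0084 g 25.0 rot [180.    0.2 -36.2]
  {x:1.46 y:-0.86 z:-0.33 az:6.03}
  {x:1.37 y:-1.00 z:-0.33 az:6.03}
  {x:1.25 y:-1.14 z:-0.33 az:6.03}
  {x:1.13 y:-1.27 z:-0.33 az:6.03}
  {x:0.99 y:-1.38 z:-0.33 az:6.03}
  {x:0.84 y:-1.48 z:-0.33 az:6.03}
  {x:0.68 y:-1.56 z:-0.33 az:6.03}
  {x:0.51 y:-1.62 z:-0.33 az:6.03}
  {x:0.34 y:-1.66 z:-0.33 az:6.03}
  {x:0.16 y:-1.69 z:-0.33 az:6.03}
  --
  {x:-0.00 y:-0.00 z:1.60 az:-0.00}
  {x:-0.00 y:-0.00 z:1.60 az:-0.00}
  {x:-0.00 y:-0.00 z:1.60 az:-0.00}
  {x:-0.00 y:-0.00 z:1.60 az:-0.00}
  {x:-0.00 y:-0.00 z:1.60 az:-0.00}
  --
```

Emit:
{"method": "jog_arm", "body": {
  "motion": [
    {"x": 1.5, "y": -0.9, "z": -1, "ax": 0, "ay": 0, "az": 6},
    {"x": 1.4, "y": -1.0, "z": -1, "ax": 0, "ay": 0, "az": 6},
    {"x": 1.3, "y": -1.1, "z": -1, "ax": 0, "ay": 0, "az": 6},
    {"x": 1.1, "y": -1.3, "z": -0.4, "ax": 0, "ay": 0, "az": 6},
    {"x": 1.0, "y": -1.4, "z": 0, "ax": 0, "ay": 0, "az": 6}
  ]
}}

```text
time_s: 4.2
tool_pos: [0.5595, -0.3094, 0.0929]
tool_rot: [-179.9, -0.1, -66.4]
force: [0.1, -0.8, -0.4]
grip_width: 0.0079
grasp_force: 25.0
```

Emit:
{"method": "jog_arm", "body": {
  "motion": [
    {"x": 0.8, "y": -1.5, "z": 0, "ax": 0, "ay": 0, "az": 6},
    {"x": 0.7, "y": -1.6, "z": 0, "ax": 0, "ay": 0, "az": 6},
    {"x": 0.5, "y": -1.6, "z": 0, "ax": 0, "ay": 0, "az": 6},
    {"x": 0.3, "y": -1.7, "z": 0, "ax": 0, "ay": 0, "az": 6},
    {"x": 0.2, "y": -1.7, "z": 0, "ax": 0, "ay": 0, "az": 6}
  ]
}}

```text
time_s: 4.7
tool_pos: [0.6354, -0.3161, 0.0882]
tool_rot: [179.7, 0.4, -94.0]
force: [-1.4, 0.2, -2.5]
grip_width: 0.0078
grasp_force: 25.0
```

Emit:
{"method": "jog_arm", "body": {
  "motion": [
    {"x": 0, "y": 0, "z": 2, "ax": 0, "ay": 0, "az": 0},
    {"x": 0, "y": 0, "z": 2, "ax": 0, "ay": 0, "az": 0},
    {"x": 0, "y": 0, "z": 0, "ax": 0, "ay": 0, "az": 0},
    {"x": 0, "y": 0, "z": 0, "ax": 0, "ay": 0, "az": 0},
    {"x": 0, "y": 0, "z": 0, "ax": 0, "ay": 0, "az": 0}
  ]
}}

```text
time_s: 5.2
tool_pos: [0.6351, -0.3165, 0.0495]
tool_rot: [179.8, 0.3, -93.9]
force: [-0.1, -0.1, -0.7]
grip_width: 0.0081
grasp_force: 25.0
```

```bash
python3 - <<'E'
from h import *
plan()
p,im,H,S,V=wrist("w3")
t=env.get_obs()["tool_pos"];print("tcp pix",wproj(p,t),wproj(p,[t[0],t[1],.01]))
E
```

```text
at [ 6.35100e-01 -3.16500e-01  4.95000e-02 -9.38714e+01] t 5.2 F [-0.1 -0.1 -0.7] w 0.0081 g 25.0 rot [179.8   0.3 -93.9]
tcp pix [262.15685641 234.49710039] [261.5739123  210.35723928]
```

View pics/w3.png

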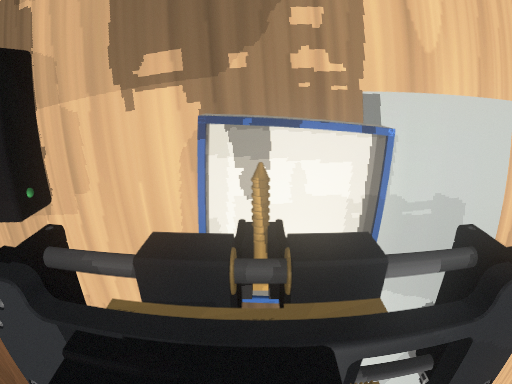

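Screw B is held level, its tip at (261,165) inside the tray and clear of the walls.

Emit:
{"method": "jog_arm", "body": {
  "motion": [
    {"x": 0, "y": 0, "z": 1.5, "ax": 0, "ay": 0, "az": 0},
    {"x": 0, "y": 0, "z": 1.3, "ax": 0, "ay": 0, "az": 0},
    {"x": 0, "y": 0, "z": 0.7, "ax": 0, "ay": 0, "az": 0},
    {"x": 0, "y": 0, "z": 0.5, "ax": 0, "ay": 0, "az": 0},
    {"x": 0, "y": 0, "z": 0, "ax": 0, "ay": 0, "az": 0}
  ]
}}

```text
time_s: 5.75
tool_pos: [0.6338, -0.3155, 0.0072]
tool_rot: [179.6, 0.3, -93.9]
force: [0.2, 0.5, -0.4]
grip_width: 0.008
grasp_force: 25.0
```

Emit:
{"method": "jog_arm", "body": {
  "motion": [
    {"x": 0, "y": 0, "z": 0, "ax": 0, "ay": 0, "az": 0},
    {"x": 0, "y": 0, "z": 0, "ax": 0, "ay": 0, "az": 0},
    {"x": 0, "y": 0, "z": 0, "ax": 0, "ay": 0, "az": 0},
    {"x": 0, "y": 0, "z": 0, "ax": 0, "ay": 0, "az": 0},
    {"x": 0, "y": 0, "z": -0.5, "ax": 0, "ay": 0, "az": 0}
  ],
  "claw": -0.45
}}

```text
time_s: 6.25
tool_pos: [0.6337, -0.3154, 0.0125]
tool_rot: [179.6, 0.3, -93.9]
force: [-0.5, -0.1, -0.9]
grip_width: 0.0237
grasp_force: 0.0
```

Emit:
{"method": "jog_arm", "body": {
  "motion": [
    {"x": 0, "y": 0, "z": -2, "ax": 0, "ay": 0, "az": 0},
    {"x": 0, "y": 0, "z": -4, "ax": 0, "ay": 0, "az": 0},
    {"x": 0, "y": 0, "z": -4, "ax": 0, "ay": 0, "az": 0},
    {"x": 0, "y": 0, "z": -3, "ax": 0, "ay": 0, "az": 0},
    {"x": 0, "y": 0, "z": 0, "ax": 0, "ay": 0, "az": 0}
  ]
}}

```text
time_s: 6.75
tool_pos: [0.6381, -0.3182, 0.15]
tool_rot: [-179.8, 0.1, -93.8]
force: [0.8, -0.5, 1.0]
grip_width: 0.0242
grasp_force: 0.0
```

```bash
python3 - <<'E'
from h import *
plan((.52,-.14,.145,-30),(.415,-.122,.145,10))
E
```

```text
at [  0.6381  -0.3182   0.15   -93.8497] t 6.75 F [ 0.8 -0.5  1. ] w 0.0242 g 0.0 rot [-1.798e+02  1.000e-01 -9.380e+01]
  {x:-1.70 y:1.30 z:0.05 az:-6.38}
  {x:-1.83 y:1.10 z:0.05 az:-6.38}
  {x:-1.94 y:0.89 z:0.05 az:-6.38}
  {x:-2.03 y:0.67 z:0.05 az:-6.38}
  {x:-2.09 y:0.44 z:0.05 az:-6.38}
  {x:-2.13 y:0.20 z:0.05 az:-6.38}
  {x:-2.14 y:-0.03 z:0.05 az:-6.38}
  {x:-2.12 y:-0.27 z:0.05 az:-6.38}
  {x:-2.08 y:-0.51 z:0.05 az:-6.38}
  {x:-2.01 y:-0.73 z:0.05 az:-6.38}
  --
  {x:-2.00 y:0.74 z:0.00 az:-8.00}
  {x:-2.08 y:0.45 z:0.00 az:-8.00}
  {x:-2.12 y:0.16 z:0.00 az:-8.00}
  {x:-2.13 y:-0.14 z:0.00 az:-8.00}
  {x:-2.09 y:-0.43 z:0.00 az:-8.00}
  --
```

```bash
python3 - <<'E'
from h import *
plan((.461,-.122,.16,-90))
E
```

```text
at [  0.6381  -0.3182   0.15   -93.8497] t 6.75 F [ 0.8 -0.5  1. ] w 0.0242 g 0.0 rot [-1.798e+02  1.000e-01 -9.380e+01]
  {x:-1.84 y:1.90 z:-0.10 az:-0.38}
  {x:-1.85 y:1.89 z:-0.10 az:-0.38}
  {x:-1.86 y:1.87 z:-0.10 az:-0.38}
  {x:-1.88 y:1.86 z:-0.10 az:-0.38}
  {x:-1.89 y:1.85 z:-0.10 az:-0.38}
  {x:-1.90 y:1.84 z:-0.10 az:-0.38}
  {x:-1.91 y:1.82 z:-0.10 az:-0.38}
  {x:-1.93 y:1.81 z:-0.10 az:-0.38}
  {x:-1.94 y:1.80 z:-0.10 az:-0.38}
  {x:-1.95 y:1.78 z:-0.10 az:-0.38}
  --
```

Emit:
{"method": "jog_arm", "body": {
  "motion": [
    {"x": -1.8, "y": 1.9, "z": 0, "ax": 0, "ay": 0, "az": -0.8},
    {"x": -1.9, "y": 1.9, "z": 0, "ax": 0, "ay": 0, "az": -0.8},
    {"x": -1.9, "y": 1.9, "z": 0, "ax": 0, "ay": 0, "az": -0.8},
    {"x": -1.9, "y": 1.9, "z": 0, "ax": 0, "ay": 0, "az": -0.8},
    {"x": -1.9, "y": 1.9, "z": 0, "ax": 0, "ay": 0, "az": -0.6}
  ],
  "claw": 1
}}

```text
time_s: 7.25
tool_pos: [0.5426, -0.2178, 0.1436]
tool_rot: [179.7, 0.4, -90.0]
force: [0.0, 0.7, 0.1]
grip_width: 0.0559
grasp_force: 0.0
```

Emit:
{"method": "jog_arm", "body": {
  "motion": [
    {"x": -1.9, "y": 1.8, "z": 0, "ax": 0, "ay": 0, "az": 0},
    {"x": -1.9, "y": 1.8, "z": 0, "ax": 0, "ay": 0, "az": 0},
    {"x": -1.9, "y": 1.8, "z": 0, "ax": 0, "ay": 0, "az": 0},
    {"x": -1.9, "y": 1.8, "z": 0, "ax": 0, "ay": 0, "az": 0},
    {"x": -1.9, "y": 1.8, "z": 0, "ax": 0, "ay": 0, "az": 0}
  ]
}}

```text
time_s: 7.75
tool_pos: [0.4806, -0.1424, 0.136]
tool_rot: [178.9, 1.1, -88.8]
force: [-0.3, -1.1, -0.3]
grip_width: 0.0861
grasp_force: 0.0
```

Emit:
{"method": "jog_arm", "body": {
  "motion": [
    {"x": 0, "y": 0, "z": 0, "ax": 0, "ay": 0, "az": 0},
    {"x": 0, "y": 0, "z": 0, "ax": 0, "ay": 0, "az": 0},
    {"x": 0, "y": 0, "z": 0, "ax": 0, "ay": 0, "az": 0},
    {"x": 0, "y": 0, "z": 0, "ax": 0, "ay": 0, "az": 0},
    {"x": 0, "y": 0, "z": 0, "ax": 0, "ay": 0, "az": 0}
  ]
}}

```text
time_s: 8.25
tool_pos: [0.4801, -0.1506, 0.1372]
tool_rot: [179.0, 1.0, -89.6]
force: [-0.0, -0.2, 0.7]
grip_width: 0.0871
grasp_force: 0.0
```

```bash
python3 - <<'E'
from h import *
plan()
p,im,H,S,V=wrist("w4")
t=env.get_obs()["tool_pos"];print("sock top pred",wproj(p,[.461,-.122,.065]),"tcp axis at .065",wproj(p,[t[0],t[1],.065]))
E
```

```text
at [  0.4801  -0.1506   0.1372 -89.6177] t 8.25 F [-0.  -0.2  0.7] w 0.0871 g 0.0 rot [179.    1.  -89.6]
sock top pred [281.88248219 226.35702737] tcp axis at .065 [260.16898427 195.56030014]
```

View pics/w4.png

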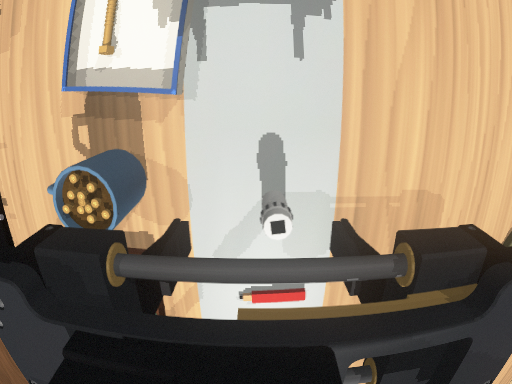

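Screw B is lying in the enamel tray, and the socket top is at (278,226). The arm stopped short and slightly tilted, so I'll check the joints.

```bash
python3 - <<'E'
from h import *
print(np.round(env.get_obs()["qpos"],1))
p=env.camera_params("wrist")
print(cast(p,278,227,.065,True))
plan((.461,-.122,.15,-60))
E
```

```text
[ -49.9   10.2   71.1  110.7  -11.1   67.7 -154.2]
[ 0.46432894 -0.12112998  0.065     ]
at [  0.48    -0.1503   0.1371 -89.5855] t 8.3 F [-0.1 -0.4 -0.1] w 0.087 g 0.0 rot [179.    1.  -89.6]
  {x:-0.57 y:0.38 z:-0.26 az:-5.92}
  {x:-0.60 y:0.32 z:-0.26 az:-5.92}
  {x:-0.63 y:0.25 z:-0.26 az:-5.92}
  {x:-0.66 y:0.19 z:-0.26 az:-5.92}
  {x:-0.67 y:0.12 z:-0.26 az:-5.92}
  --
```

Emit:
{"method": "jog_arm", "body": {
  "motion": [
    {"x": 0, "y": 0, "z": -1, "ax": 0, "ay": 0, "az": -8.5},
    {"x": 0, "y": 0, "z": -1, "ax": 0, "ay": 0, "az": -8.5},
    {"x": 0, "y": 0, "z": -1, "ax": 0, "ay": 0, "az": -8.5},
    {"x": 0, "y": 0, "z": -1, "ax": 0, "ay": 0, "az": -8.5},
    {"x": 0, "y": 0, "z": -1, "ax": 0, "ay": 0, "az": -8.5}
  ]
}}

```text
time_s: 8.8
tool_pos: [0.481, -0.1506, 0.1874]
tool_rot: [179.9, 1.5, -46.7]
force: [-0.9, -0.7, 0.3]
grip_width: 0.087
grasp_force: 0.0
```

Emit:
{"method": "jog_arm", "body": {
  "motion": [
    {"x": 0, "y": 0, "z": 0, "ax": 0, "ay": 0, "az": -8.5},
    {"x": 0, "y": 0, "z": 0, "ax": 0, "ay": 0, "az": -8.5},
    {"x": 0, "y": 0, "z": 0, "ax": 0, "ay": 0, "az": -8.5},
    {"x": 0, "y": 0, "z": 0, "ax": 0, "ay": 0, "az": -8.5},
    {"x": 0, "y": 0, "z": 0, "ax": 0, "ay": 0, "az": -8.5}
  ]
}}

```text
time_s: 9.3
tool_pos: [0.481, -0.1505, 0.187]
tool_rot: [-179.1, 1.1, -4.1]
force: [0.5, -0.1, 0.2]
grip_width: 0.0871
grasp_force: 0.0
```

Emit:
{"method": "jog_arm", "body": {
  "motion": [
    {"x": 0, "y": 0, "z": 0, "ax": 0, "ay": 0, "az": -8.5},
    {"x": 0, "y": 0, "z": 0, "ax": 0, "ay": 0, "az": -8.5},
    {"x": 0, "y": 0, "z": 0, "ax": 0, "ay": 0, "az": -8.5},
    {"x": 0, "y": 0, "z": 0, "ax": 0, "ay": 0, "az": -8.5},
    {"x": 0, "y": 0, "z": 0, "ax": 0, "ay": 0, "az": -8.5}
  ]
}}

```text
time_s: 9.8
tool_pos: [0.481, -0.1505, 0.1869]
tool_rot: [-178.6, 0.2, 38.3]
force: [-0.8, -0.5, 0.6]
grip_width: 0.0872
grasp_force: 0.0
```

Emit:
{"method": "jog_arm", "body": {
  "motion": [
    {"x": 0, "y": 0, "z": 0, "ax": 0, "ay": 0, "az": -8.5},
    {"x": 0, "y": 0, "z": 0, "ax": 0, "ay": 0, "az": -8.5},
    {"x": 0, "y": 0, "z": 0, "ax": 0, "ay": 0, "az": -8.5},
    {"x": 0, "y": 0, "z": 0, "ax": 0, "ay": 0, "az": -8.5},
    {"x": 0, "y": 0, "z": 0, "ax": 0, "ay": 0, "az": -8.5}
  ]
}}

```text
time_s: 10.3
tool_pos: [0.481, -0.1505, 0.1869]
tool_rot: [-178.8, -0.8, 80.8]
force: [-0.6, -0.2, -0.8]
grip_width: 0.0869
grasp_force: 0.0
```

```bash
cat >> h.py <<'E'
from scipy.spatial.transform import Rotation as Ro
def level():
    r=env.get_obs()["tool_rot"];A=Ro.from_euler("xyz",r,degrees=True);B=Ro.from_euler("xyz",[180,0,r[2]],degrees=True)
    print("level rotvec",np.round((A.inv()*B).as_rotvec(degrees=True),2),"q",np.round(env.get_obs()["qpos"],0))
E
python3 - <<'E'
from h import *
level();plan((.4635,-.1215,.15,90))
E
```

```text
level rotvec [-1.22 -0.81  0.01] q [-41.   3.  59. 107.  -3.  73.   9.]
at [ 0.481  -0.1505  0.1869 80.835 ] t 10.3 F [-0.6 -0.2 -0.8] w 0.0869 g 0.0 rot [-178.8   -0.8   80.8]
  {x:0.52 y:-0.44 z:0.74 az:-1.83}
  {x:0.53 y:-0.42 z:0.74 az:-1.83}
  {x:0.54 y:-0.40 z:0.74 az:-1.83}
  {x:0.56 y:-0.39 z:0.74 az:-1.83}
  {x:0.57 y:-0.37 z:0.74 az:-1.83}
  --
```

Emit:
{"method": "jog_arm", "body": {
  "motion": [
    {"x": 0.5, "y": -0.4, "z": 0.7, "ax": -1.2, "ay": -0.8, "az": 0},
    {"x": 0.5, "y": -0.4, "z": 0.7, "ax": 0, "ay": 0, "az": -3},
    {"x": 0.5, "y": -0.4, "z": 0.7, "ax": 0, "ay": 0, "az": -3},
    {"x": 0.6, "y": -0.4, "z": 0.7, "ax": 0, "ay": 0, "az": -3},
    {"x": 0.6, "y": -0.4, "z": 0.7, "ax": 0, "ay": 0, "az": 0}
  ]
}}

```text
time_s: 10.8
tool_pos: [0.4635, -0.1212, 0.1518]
tool_rot: [-180.0, -0.0, 89.5]
force: [-0.3, 0.1, -0.2]
grip_width: 0.0868
grasp_force: 0.0
```

```bash
python3 - <<'E'
from h import *
level();plan((.4630,-.122,.013,90))
p,im,H,S,V=wrist("w5")
m=blob((V>170)&(S<50),200,150,320,260);v,u=np.nonzero(m);print(u.mean(),v.mean(),u.min(),u.max(),v.min(),v.max(),wproj(p,[.463,-.122,.065]))
E
```

```text
level rotvec [-0.01 -0.01  0.  ] q [-45.  -2.  56. 114.   2.  68.  10.]
at [ 0.4635 -0.1212  0.1518 89.4991] t 10.8 F [-0.3  0.1 -0.2] w 0.0868 g 0.0 rot [-180.    -0.    89.5]
  {x:-0.02 y:-0.01 z:2.78 az:-0.10}
  {x:-0.02 y:-0.01 z:2.78 az:-0.10}
  {x:-0.02 y:-0.01 z:2.78 az:-0.10}
  {x:-0.02 y:-0.01 z:2.78 az:-0.10}
  {x:-0.02 y:-0.01 z:2.78 az:-0.10}
  --
260.02754003897974 202.66045250402507 200 319 150 257 [257.95291621 194.16466856]
```

Emit:
{"method": "jog_arm", "body": {
  "motion": [
    {"x": 0, "y": 0, "z": 3, "ax": 0, "ay": 0, "az": -0.5},
    {"x": 0, "y": 0, "z": 3, "ax": 0, "ay": 0, "az": 0},
    {"x": 0, "y": 0, "z": 3, "ax": 0, "ay": 0, "az": 0},
    {"x": 0, "y": 0, "z": 1, "ax": 0, "ay": 0, "az": 0},
    {"x": 0, "y": 0, "z": 0, "ax": 0, "ay": 0, "az": 0}
  ]
}}

```text
time_s: 11.35
tool_pos: [0.4625, -0.1213, 0.0511]
tool_rot: [-179.8, 0.1, 90.0]
force: [-0.8, 0.2, 0.2]
grip_width: 0.0868
grasp_force: 0.0
```

```bash
python3 - <<'E'
from h import *
level();plan()
p,im,H,S,V=wrist("w6")
E
```

```text
level rotvec [-0.2   0.06 -0.  ] q [-41.  10.  57. 119. -10.  56.  21.]
at [ 4.62500e-01 -1.21300e-01  5.11000e-02  8.99832e+01] t 11.35 F [-0.8  0.2  0.2] w 0.0868 g 0.0 rot [-1.798e+02  1.000e-01  9.000e+01]
```

View pics/w6.png

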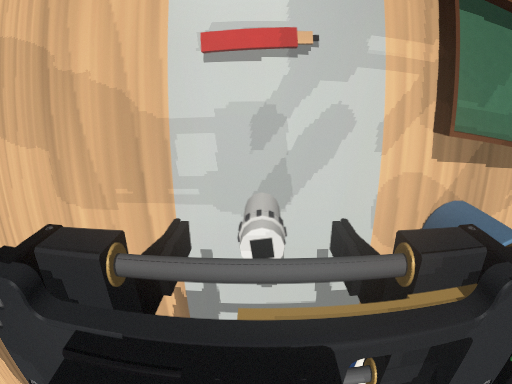

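The socket's top, at (262,240), is centred between the fingertips.

Emit:
{"method": "jog_arm", "body": {
  "motion": [
    {"x": 0, "y": 0, "z": 1.5, "ax": 0, "ay": 0, "az": 0},
    {"x": 0, "y": 0, "z": 1.3, "ax": 0, "ay": 0, "az": 0},
    {"x": 0, "y": 0, "z": 1, "ax": 0, "ay": 0, "az": 0},
    {"x": 0, "y": 0, "z": 0, "ax": 0, "ay": 0, "az": 0},
    {"x": 0, "y": 0, "z": 0, "ax": 0, "ay": 0, "az": 0}
  ],
  "claw": 0
}}

```text
time_s: 11.9
tool_pos: [0.4643, -0.121, 0.0148]
tool_rot: [180.0, -0.0, 90.1]
force: [0.2, -0.3, 0.0]
grip_width: 0.0548
grasp_force: 0.0
```

Emit:
{"method": "jog_arm", "body": {
  "motion": [
    {"x": 0, "y": 0, "z": 0, "ax": 0, "ay": 0, "az": 0},
    {"x": 0, "y": 0, "z": 0, "ax": 0, "ay": 0, "az": 0},
    {"x": 0, "y": 0, "z": 0, "ax": 0, "ay": 0, "az": 0},
    {"x": 0, "y": 0, "z": 0, "ax": 0, "ay": 0, "az": 0},
    {"x": 0, "y": 0, "z": 0, "ax": 0, "ay": 0, "az": 0}
  ],
  "claw": -1,
  "squeeze": 30
}}

```text
time_s: 12.4
tool_pos: [0.4638, -0.1209, 0.0143]
tool_rot: [-180.0, -0.0, 90.1]
force: [-0.7, 0.7, 3.1]
grip_width: 0.0266
grasp_force: 29.8
```

Emit:
{"method": "jog_arm", "body": {
  "motion": [
    {"x": 0, "y": 0, "z": 0, "ax": 0, "ay": 0, "az": 0},
    {"x": 0, "y": 0, "z": -0.5, "ax": 0, "ay": 0, "az": 0},
    {"x": 0, "y": 0, "z": -2, "ax": 0, "ay": 0, "az": 0},
    {"x": 0, "y": 0, "z": -4, "ax": 0, "ay": 0, "az": 0},
    {"x": 0, "y": 0, "z": -3, "ax": 0, "ay": 0, "az": 0}
  ]
}}

```text
time_s: 12.9
tool_pos: [0.4635, -0.1215, 0.1104]
tool_rot: [-180.0, 0.0, 90.0]
force: [1.0, 0.7, -1.5]
grip_width: 0.0263
grasp_force: 29.6
```

```bash
python3 - <<'E'
from h import *
level();plan((.655,-.008,.115,90))
E
```

```text
level rotvec [-0.04  0.04 -0.  ] q [-46.   3.  59. 116.  -3.  62.  15.]
at [ 0.4635 -0.1215  0.1104 90.0075] t 12.9 F [ 1.   0.7 -1.5] w 0.0263 g 29.6 rot [-180.    0.   90.]
  {x:2.27 y:3.83 z:-0.09 az:0.00}
  {x:2.27 y:3.83 z:-0.09 az:0.00}
  {x:2.27 y:3.83 z:-0.09 az:0.00}
  {x:2.27 y:3.83 z:-0.09 az:0.00}
  {x:2.27 y:3.83 z:-0.09 az:0.00}
  --
```

Emit:
{"method": "jog_arm", "body": {
  "motion": [
    {"x": 2.3, "y": 0.5, "z": 0, "ax": 0, "ay": 0, "az": 0},
    {"x": 2.3, "y": 1, "z": 0, "ax": 0, "ay": 0, "az": 0},
    {"x": 2.3, "y": 1.5, "z": 0, "ax": 0, "ay": 0, "az": 0},
    {"x": 2.3, "y": 2, "z": 0, "ax": 0, "ay": 0, "az": 0},
    {"x": 2.3, "y": 2.5, "z": 0, "ax": 0, "ay": 0, "az": 0}
  ]
}}

```text
time_s: 13.4
tool_pos: [0.5385, -0.0046, 0.109]
tool_rot: [-179.9, -0.1, 90.1]
force: [0.1, -0.5, -0.2]
grip_width: 0.0263
grasp_force: 29.6
```

Emit:
{"method": "jog_arm", "body": {
  "motion": [
    {"x": 0, "y": 3, "z": 0, "ax": 0, "ay": 0, "az": 0},
    {"x": 0, "y": 3, "z": 0, "ax": 0, "ay": 0, "az": 0},
    {"x": 0, "y": 3, "z": 0, "ax": 0, "ay": 0, "az": 0},
    {"x": 0, "y": 2.5, "z": 0, "ax": 0, "ay": 0, "az": 0},
    {"x": 0, "y": 0, "z": 0, "ax": 0, "ay": 0, "az": 0}
  ]
}}

```text
time_s: 13.9
tool_pos: [0.6559, -0.0055, 0.1083]
tool_rot: [180.0, 0.1, 90.1]
force: [-0.3, -0.6, -0.7]
grip_width: 0.0263
grasp_force: 29.6
```

```bash
python3 - <<'E'
from h import *
im=cv2.imread("pics/top0.png");h=cv2.cvtColor(im,cv2.COLOR_BGR2HSV).astype(int)
p=env.camera_params("top");m=blob((h[...,0]>40)&(h[...,0]<90)&(h[...,1]>80),225,115,305,190);v,u=np.nonzero(m)
print(m.sum(),cast(p,u.min(),v.max(),.004),cast(p,u.max(),v.min(),.004),cast(p,(u.min()+u.max())/2,(v.min()+v.max())/2,.004))
level();plan((.658,-.008,.022,90))
p,im,H,S,V=wrist("w7")
E
```

```text
2656 [0.60660231 0.06223615 0.004     ] [ 0.72089599 -0.05801188  0.004     ] [0.66347215 0.00240356 0.004     ]
level rotvec [0.03 0.12 0.  ] q [-38.  30.  49.  92. -24.  69.  15.]
at [ 6.55900e-01 -5.50000e-03  1.08300e-01  9.01206e+01] t 13.9 F [-0.3 -0.6 -0.7] w 0.0263 g 29.6 rot [1.80e+02 1.00e-01 9.01e+01]
  {x:-0.05 y:0.04 z:1.73 az:0.02}
  {x:-0.05 y:0.04 z:1.73 az:0.02}
  {x:-0.05 y:0.04 z:1.73 az:0.02}
  {x:-0.05 y:0.04 z:1.73 az:0.02}
  {x:-0.05 y:0.04 z:1.73 az:0.02}
  --
```

View pics/w7.png

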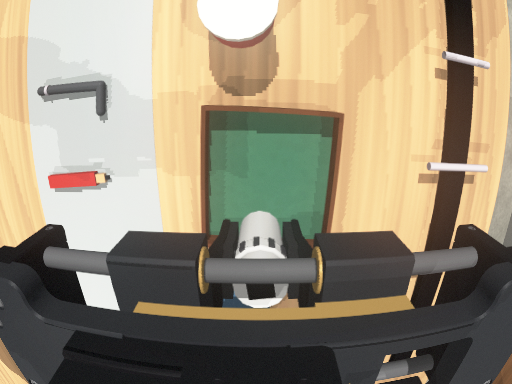

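The socket is held upright over the green floor, which spans about (205..335, 110..240).

Emit:
{"method": "jog_arm", "body": {
  "motion": [
    {"x": 0.5, "y": 0, "z": 2.5, "ax": 0, "ay": 0, "az": 0},
    {"x": 0, "y": 0, "z": 2.5, "ax": 0, "ay": 0, "az": 0},
    {"x": 0, "y": 0, "z": 2, "ax": 0, "ay": 0, "az": 0},
    {"x": 0, "y": 0, "z": 1, "ax": 0, "ay": 0, "az": 0},
    {"x": 0, "y": 0, "z": 0.4, "ax": 0, "ay": 0, "az": 0}
  ]
}}

```text
time_s: 14.45
tool_pos: [0.6521, -0.0005, 0.0241]
tool_rot: [-179.9, -0.0, 90.1]
force: [-0.1, -0.4, -0.7]
grip_width: 0.0261
grasp_force: 29.6
```

Emit:
{"method": "jog_arm", "body": {
  "motion": [
    {"x": 0, "y": 0, "z": 0.3, "ax": 0, "ay": 0, "az": 0},
    {"x": 0, "y": 0, "z": 0, "ax": 0, "ay": 0, "az": 0},
    {"x": 0, "y": 0, "z": 0, "ax": 0, "ay": 0, "az": 0},
    {"x": 0, "y": 0, "z": 0, "ax": 0, "ay": 0, "az": 0},
    {"x": 0, "y": 0, "z": 0, "ax": 0, "ay": 0, "az": 0}
  ]
}}

```text
time_s: 14.95
tool_pos: [0.6539, -0.0006, 0.0225]
tool_rot: [180.0, -0.0, 90.1]
force: [-0.6, 0.2, -1.4]
grip_width: 0.0261
grasp_force: 29.6
```

Emit:
{"method": "jog_arm", "body": {
  "motion": [
    {"x": 0, "y": 0, "z": 0.2, "ax": 0, "ay": 0, "az": 0},
    {"x": 0, "y": 0, "z": 0.1, "ax": 0, "ay": 0, "az": 0},
    {"x": 0, "y": 0, "z": 0, "ax": 0, "ay": 0, "az": 0},
    {"x": 0, "y": 0, "z": 0, "ax": 0, "ay": 0, "az": 0},
    {"x": 0, "y": 0, "z": 0, "ax": 0, "ay": 0, "az": 0}
  ]
}}

```text
time_s: 15.45
tool_pos: [0.6535, -0.0006, 0.0189]
tool_rot: [-180.0, -0.0, 90.1]
force: [-1.0, 1.3, -0.8]
grip_width: 0.0261
grasp_force: 29.6
```

Emit:
{"method": "jog_arm", "body": {
  "motion": [
    {"x": 0, "y": 0, "z": 0, "ax": 0, "ay": 0, "az": 0},
    {"x": 0, "y": 0, "z": 0, "ax": 0, "ay": 0, "az": 0},
    {"x": 0, "y": 0, "z": 0, "ax": 0, "ay": 0, "az": 0},
    {"x": 0, "y": 0, "z": 0, "ax": 0, "ay": 0, "az": 0},
    {"x": 0, "y": 0, "z": 0, "ax": 0, "ay": 0, "az": 0}
  ],
  "claw": 0.1
}}

```text
time_s: 15.95
tool_pos: [0.6536, -0.0006, 0.0191]
tool_rot: [-180.0, -0.0, 90.1]
force: [-0.7, 0.3, -0.3]
grip_width: 0.0467
grasp_force: 0.0
```

Emit:
{"method": "jog_arm", "body": {
  "motion": [
    {"x": 0, "y": 0, "z": -2, "ax": 0, "ay": 0, "az": 0},
    {"x": 0, "y": 0, "z": -4, "ax": 0, "ay": 0, "az": 0},
    {"x": 0, "y": 0, "z": -4.5, "ax": 0, "ay": 0, "az": 0},
    {"x": 0, "y": 0, "z": -2, "ax": 0, "ay": 0, "az": 0},
    {"x": 0, "y": 0, "z": 0, "ax": 0, "ay": 0, "az": 0}
  ]
}}

```text
time_s: 16.45
tool_pos: [0.656, -0.0011, 0.1482]
tool_rot: [179.6, -0.1, 90.1]
force: [0.8, 0.3, -0.2]
grip_width: 0.0479
grasp_force: 0.0
```

```bash
python3 - <<'E'
from h import *
level();plan((.46,.097,.145,170))
p,im,H,S,V=wrist("w8")
E
```

```text
level rotvec [ 0.37 -0.06 -0.  ] q [-39.  28.  50.  90. -22.  73.  14.]
at [ 6.56000e-01 -1.10000e-03  1.48200e-01  9.00544e+01] t 16.45 F [ 0.8  0.3 -0.2] w 0.0479 g 0.0 rot [ 1.796e+02 -1.000e-01  9.010e+01]
  {x:0.98 y:-1.96 z:0.03 az:-7.99}
  {x:1.25 y:-1.80 z:0.03 az:-7.99}
  {x:1.48 y:-1.61 z:0.03 az:-7.99}
  {x:1.69 y:-1.39 z:0.03 az:-7.99}
  {x:1.87 y:-1.14 z:0.03 az:-7.99}
  {x:2.01 y:-0.87 z:0.03 az:-7.99}
  {x:2.11 y:-0.58 z:0.03 az:-7.99}
  {x:2.17 y:-0.28 z:0.03 az:-7.99}
  {x:2.19 y:0.02 z:0.03 az:-7.99}
  {x:2.17 y:0.33 z:0.03 az:-7.99}
  --
```

```bash
python3 - <<'E'
from h import *
im=cv2.imread("pics/w8.png");p=env.camera_params("wrist");h=cv2.cvtColor(im,cv2.COLOR_BGR2HSV).astype(int)
z=[wproj(p,q) for q in ([.42,.098,.005],[.503,.096,.005],[.499,.063,.005])];print(z)
a=np.min(z,0).astype(int)-20;b=np.max(z,0).astype(int)+20
m=blob(h[...,2]<85,max(a[0],0),max(a[1],0),b[0],b[1]);v,u=np.nonzero(m);X=np.array([cast(p,i,j,.005,True)[:2] for i,j in zip(u,v)])
print(len(X),X.min(0),X.max(0))
arm=X[(X[:,1]>.082)&(X[:,0]>.425)&(X[:,0]<.49)];f=np.polyfit(arm[:,0],arm[:,1],1);print("slope deg",np.degrees(np.arctan(f[0])),"y at .46",np.polyval(f,.46),"width",np.ptp(arm[:,1]-np.polyval(f,arm[:,0])))
plan((.459,.097,.145,f[0]*57.3))
E
```

```text
[array([59.33065141, 98.11860117]), array([118.07800138,  91.86429585]), array([116.31462607, 122.05395119])]
55 [0.50159135 0.06942974] [0.50674335 0.09879047]Traceback (most recent call last):
  File "<stdin>", line 7, in <module>
    raise TypeError("expected non-empty vector for x")
TypeError: expected non-empty vector for x
```

```bash
cat >> h.py <<'E'
def pinfit(p,V,thr,box):
    m=blob(V<thr,*box);v,u=np.nonzero(m);X=np.array([cast(p,i,j,.005,True)[:2] for i,j in zip(u,v)])
    print(len(X),X.min(0),X.max(0))
    arm=X[(X[:,1]>.084)&(X[:,0]>.425)&(X[:,0]<.488)];f=np.polyfit(arm[:,0],arm[:,1],1)
    print("slope deg",np.degrees(np.arctan(f[0])),"y at .46",np.polyval(f,.46),"width",np.ptp(arm[:,1]-np.polyval(f,arm[:,0])))
E
python3 - <<'E'
from h import *
im=cv2.imread("pics/w8.png");p=env.camera_params("wrist")
for t in (110,130): pinfit(p,im.max(2),t,(30,65,140,145))
plan((.459,.097,.145,0))
E
```

```text
431 [0.43225536 0.06842078] [0.50794598 0.10376361]
slope deg -3.8392629048383564 y at .46 0.09806252160917255 width 0.007256157462380133
676 [0.43212554 0.0683316 ] [0.50886179 0.10592705]
slope deg -3.2912602356942493 y at .46 0.09973881779626628 width 0.010330881533375844
at [ 6.54600e-01 -8.00000e-04  1.45700e-01  9.00663e+01] t 16.5 F [-0.   1.5 -1.2] w 0.0478 g 0.0 rot [ 1.798e+02 -1.000e-01  9.010e+01]
  {x:0.65 y:-1.30 z:0.00 az:6.00}
  {x:0.51 y:-1.36 z:0.00 az:6.00}
  {x:0.37 y:-1.41 z:0.00 az:6.00}
  {x:0.22 y:-1.44 z:0.00 az:6.00}
  {x:0.07 y:-1.46 z:0.00 az:6.00}
  {x:-0.09 y:-1.46 z:0.00 az:6.00}
  {x:-0.24 y:-1.44 z:0.00 az:6.00}
  {x:-0.39 y:-1.41 z:0.00 az:6.00}
  {x:-0.53 y:-1.36 z:0.00 az:6.00}
  {x:-0.67 y:-1.29 z:0.00 az:6.00}
  {x:-0.80 y:-1.22 z:0.00 az:6.00}
  {x:-0.93 y:-1.13 z:0.00 az:6.00}
  {x:-1.04 y:-1.02 z:0.00 az:6.00}
  {x:-1.14 y:-0.91 z:0.00 az:6.00}
  {x:-1.23 y:-0.78 z:0.00 az:6.00}
  --
```

Emit:
{"method": "jog_arm", "body": {
  "motion": [
    {"x": 0.7, "y": -1.3, "z": 0, "ax": 0, "ay": 0, "az": 6.2},
    {"x": 0.5, "y": -1.4, "z": 0, "ax": 0, "ay": 0, "az": 6.2},
    {"x": 0.4, "y": -1.4, "z": 0, "ax": 0, "ay": 0, "az": 6.2},
    {"x": 0.2, "y": -1.4, "z": 0, "ax": 0, "ay": 0, "az": 6.2},
    {"x": 0.1, "y": -1.4, "z": 0, "ax": 0, "ay": 0, "az": 6.2}
  ],
  "claw": 0.3
}}

```text
time_s: 17.0
tool_pos: [0.5877, 0.0331, 0.1422]
tool_rot: [-179.8, 0.1, 58.8]
force: [-0.7, -1.3, 1.1]
grip_width: 0.0564
grasp_force: 0.0
```

Emit:
{"method": "jog_arm", "body": {
  "motion": [
    {"x": -0.1, "y": -1.4, "z": 0, "ax": 0, "ay": 0, "az": 6.2},
    {"x": -0.2, "y": -1.4, "z": 0, "ax": 0, "ay": 0, "az": 6.2},
    {"x": -0.4, "y": -1.4, "z": 0, "ax": 0, "ay": 0, "az": 6.2},
    {"x": -0.5, "y": -1.4, "z": 0, "ax": 0, "ay": 0, "az": 6.2},
    {"x": -0.7, "y": -1.3, "z": 0, "ax": 0, "ay": 0, "az": 6.2}
  ]
}}

```text
time_s: 17.5
tool_pos: [0.5239, 0.0672, 0.1424]
tool_rot: [-180.0, 0.2, 27.8]
force: [0.9, -0.0, 0.1]
grip_width: 0.0563
grasp_force: 0.0
```

Emit:
{"method": "jog_arm", "body": {
  "motion": [
    {"x": -0.8, "y": -1.2, "z": 0, "ax": 0, "ay": 0, "az": 6.2},
    {"x": -0.9, "y": -1.1, "z": 0, "ax": 0, "ay": 0, "az": 6.2},
    {"x": -1.0, "y": -1.0, "z": 0, "ax": 0, "ay": 0, "az": 6.2},
    {"x": -1.1, "y": -0.9, "z": 0, "ax": 0, "ay": 0, "az": 6.2},
    {"x": -1.0, "y": -0.8, "z": 0, "ax": 0, "ay": 0, "az": 6.5}
  ]
}}

```text
time_s: 18.0
tool_pos: [0.4635, 0.1022, 0.1427]
tool_rot: [179.9, 0.1, -3.5]
force: [0.2, -0.0, 0.0]
grip_width: 0.0566
grasp_force: 0.0
```

```bash
python3 - <<'E'
from h import *
level();plan((.463,.0985,.12,-3.5))
p,im,H,S,V=wrist("w9")
print(wproj(p,[.463,.0985,.005]))
for t in (110,130): pinfit(p,V,t,(200,100,330,218))
E
```

```text
level rotvec [0.06 0.15 0.  ] q [ -84.   -3.   68.  115.    3.   67. -111.]
at [ 0.4635  0.1022  0.1427 -3.4527] t 18.0 F [ 0.2 -0.   0. ] w 0.0566 g 0.0 rot [ 1.799e+02  1.000e-01 -3.500e+00]
  {x:-0.01 y:0.07 z:0.45 az:0.01}
  {x:-0.01 y:0.07 z:0.45 az:0.01}
  {x:-0.01 y:0.07 z:0.45 az:0.01}
  {x:-0.01 y:0.07 z:0.45 az:0.01}
  {x:-0.01 y:0.07 z:0.45 az:0.01}
  --
[264.42841414 178.47554123]
380 [0.43566552 0.06823096] [0.50701555 0.1014084 ]
slope deg -3.262562944294491 y at .46 0.09757128232237619 width 0.004292919525862721
856 [0.43452526 0.06819008] [0.50730005 0.10581321]
slope deg -3.7979744102707156 y at .46 0.10002493965882617 width 0.009464566273836475
```

View pics/w9.png

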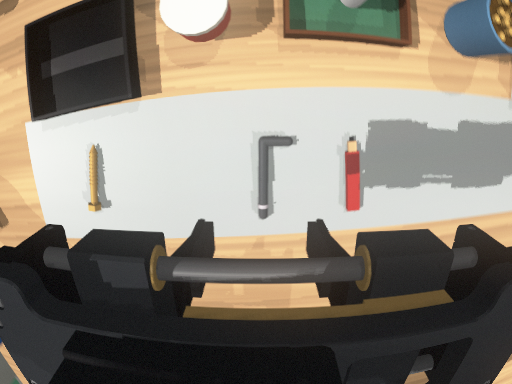

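The pin arm runs from (264,140) to (264,213), its leg pointing right, centred between the fingers. The pencil, at (352,180), is clear.

Emit:
{"method": "jog_arm", "body": {
  "motion": [
    {"x": 0, "y": 0.3, "z": 3, "ax": 0, "ay": 0, "az": 0},
    {"x": 0, "y": 0, "z": 4, "ax": 0, "ay": 0, "az": 0},
    {"x": 0, "y": 0, "z": 3.5, "ax": 0, "ay": 0, "az": 0},
    {"x": 0, "y": 0, "z": 1.5, "ax": 0, "ay": 0, "az": 0},
    {"x": 0, "y": 0, "z": 0, "ax": 0, "ay": 0, "az": 0}
  ]
}}

```text
time_s: 18.55
tool_pos: [0.4625, 0.0971, 0.0211]
tool_rot: [179.7, 0.3, -3.2]
force: [0.1, -1.3, -0.3]
grip_width: 0.0564
grasp_force: 0.0
```

Emit:
{"method": "jog_arm", "body": {
  "motion": [
    {"x": 0, "y": 0, "z": 0.8, "ax": 0, "ay": 0, "az": 0},
    {"x": 0, "y": 0, "z": 0.5, "ax": 0, "ay": 0, "az": 0},
    {"x": 0, "y": 0, "z": 0.3, "ax": 0, "ay": 0, "az": 0},
    {"x": 0, "y": 0, "z": 0, "ax": 0, "ay": 0, "az": 0},
    {"x": 0, "y": 0, "z": 0, "ax": 0, "ay": 0, "az": 0}
  ]
}}

```text
time_s: 19.05
tool_pos: [0.4654, 0.0993, 0.0085]
tool_rot: [-179.9, -0.0, -3.2]
force: [0.2, -0.7, 0.0]
grip_width: 0.0565
grasp_force: 0.0
```

```bash
python3 - <<'E'
from h import *
level();plan()
E
```

```text
level rotvec [-0.06 -0.01  0.  ] q [-71.  18.  62. 122. -21.  51. -90.]
at [ 0.4654  0.0993  0.0085 -3.2125] t 19.05 F [ 0.2 -0.7  0. ] w 0.0565 g 0.0 rot [-179.9   -0.    -3.2]
```

Emit:
{"method": "jog_arm", "body": {
  "motion": [
    {"x": 0, "y": 0, "z": 0.3, "ax": 0, "ay": 0, "az": 0},
    {"x": 0, "y": 0, "z": 0.3, "ax": 0, "ay": 0, "az": 0},
    {"x": 0, "y": 0, "z": 0, "ax": 0, "ay": 0, "az": 0},
    {"x": 0, "y": 0, "z": 0, "ax": 0, "ay": 0, "az": 0},
    {"x": 0, "y": 0, "z": 0, "ax": 0, "ay": 0, "az": 0}
  ],
  "claw": -1,
  "squeeze": 30
}}

```text
time_s: 19.55
tool_pos: [0.4651, 0.099, 0.0021]
tool_rot: [-180.0, 0.0, -3.2]
force: [-0.4, -0.9, -0.2]
grip_width: 0.0242
grasp_force: 0.0
```

Emit:
{"method": "jog_arm", "body": {
  "motion": [
    {"x": 0, "y": 0, "z": 0, "ax": 0, "ay": 0, "az": 0},
    {"x": 0, "y": 0, "z": 0, "ax": 0, "ay": 0, "az": 0},
    {"x": 0, "y": 0, "z": 0, "ax": 0, "ay": 0, "az": 0},
    {"x": 0, "y": 0, "z": -0.5, "ax": 0, "ay": 0, "az": 0},
    {"x": 0, "y": 0, "z": -2, "ax": 0, "ay": 0, "az": 0}
  ]
}}

```text
time_s: 20.05
tool_pos: [0.4634, 0.0984, 0.0262]
tool_rot: [179.9, 0.2, -3.2]
force: [0.0, -0.5, -0.5]
grip_width: 0.009
grasp_force: 30.0
```

Emit:
{"method": "jog_arm", "body": {
  "motion": [
    {"x": 0, "y": 0, "z": -3, "ax": 0, "ay": 0, "az": 0},
    {"x": 0, "y": 0, "z": -3, "ax": 0, "ay": 0, "az": 0},
    {"x": 0, "y": 0, "z": -0.5, "ax": 0, "ay": 0, "az": 0},
    {"x": 0, "y": 0, "z": 0, "ax": 0, "ay": 0, "az": 0},
    {"x": 0, "y": 0, "z": 0, "ax": 0, "ay": 0, "az": 0}
  ]
}}

```text
time_s: 20.55
tool_pos: [0.4642, 0.0992, 0.0912]
tool_rot: [-180.0, 0.1, -3.2]
force: [0.3, -0.0, -0.3]
grip_width: 0.0088
grasp_force: 30.0
```

```bash
python3 - <<'E'
from h import *
level();plan((.61,.292,.09,90))
E
```

```text
level rotvec [-0.01  0.11 -0.  ] q [ -80.    6.   68.  118.   -6.   60. -102.]
at [ 0.4642  0.0992  0.0912 -3.2064] t 20.55 F [ 0.3 -0.  -0.3] w 0.0088 g 30.0 rot [-1.8e+02  1.0e-01 -3.2e+00]
  {x:0.90 y:-1.34 z:0.01 az:-6.21}
  {x:1.04 y:-1.23 z:0.01 az:-6.21}
  {x:1.17 y:-1.11 z:0.01 az:-6.21}
  {x:1.28 y:-0.98 z:0.01 az:-6.21}
  {x:1.38 y:-0.84 z:0.01 az:-6.21}
  {x:1.46 y:-0.68 z:0.01 az:-6.21}
  {x:1.53 y:-0.52 z:0.01 az:-6.21}
  {x:1.57 y:-0.35 z:0.01 az:-6.21}
  {x:1.60 y:-0.18 z:0.01 az:-6.21}
  {x:1.61 y:-0.01 z:0.01 az:-6.21}
  {x:1.60 y:0.17 z:0.01 az:-6.21}
  {x:1.58 y:0.34 z:0.01 az:-6.21}
  {x:1.53 y:0.51 z:0.01 az:-6.21}
  {x:1.46 y:0.67 z:0.01 az:-6.21}
  {x:1.38 y:0.83 z:0.01 az:-6.21}
  --
```

Emit:
{"method": "jog_arm", "body": {
  "motion": [
    {"x": 0.9, "y": -1.3, "z": 0, "ax": 0, "ay": 0, "az": -6.2},
    {"x": 1.0, "y": -1.2, "z": 0, "ax": 0, "ay": 0, "az": -6.2},
    {"x": 1.2, "y": -1.1, "z": 0, "ax": 0, "ay": 0, "az": -6.2},
    {"x": 1.3, "y": -1.0, "z": 0, "ax": 0, "ay": 0, "az": -6.2},
    {"x": 1.4, "y": -0.8, "z": 0, "ax": 0, "ay": 0, "az": -6.2}
  ]
}}

```text
time_s: 21.05
tool_pos: [0.5134, 0.1623, 0.0898]
tool_rot: [180.0, 0.3, 28.0]
force: [-0.6, -0.6, -0.1]
grip_width: 0.0088
grasp_force: 30.0
```

Emit:
{"method": "jog_arm", "body": {
  "motion": [
    {"x": 1.5, "y": -0.7, "z": 0, "ax": 0, "ay": 0, "az": -6.2},
    {"x": 1.5, "y": -0.5, "z": 0, "ax": 0, "ay": 0, "az": -6.2},
    {"x": 1.6, "y": -0.4, "z": 0, "ax": 0, "ay": 0, "az": -6.2},
    {"x": 1.6, "y": -0.2, "z": 0, "ax": 0, "ay": 0, "az": -6.2},
    {"x": 1.6, "y": 0, "z": 0, "ax": 0, "ay": 0, "az": -6.2}
  ]
}}

```text
time_s: 21.55
tool_pos: [0.562, 0.227, 0.0892]
tool_rot: [-179.9, 0.2, 59.0]
force: [-0.1, 0.2, -0.9]
grip_width: 0.009
grasp_force: 30.0
```

Emit:
{"method": "jog_arm", "body": {
  "motion": [
    {"x": 1.6, "y": 0.1, "z": 0, "ax": 0, "ay": 0, "az": -6.2},
    {"x": 1.6, "y": 0.2, "z": 0, "ax": 0, "ay": 0, "az": -6.2},
    {"x": 1.5, "y": 0.4, "z": 0, "ax": 0, "ay": 0, "az": -6.2},
    {"x": 1.5, "y": 0.5, "z": 0, "ax": 0, "ay": 0, "az": -6.2},
    {"x": 1.4, "y": 0.6, "z": 0, "ax": 0, "ay": 0, "az": -6.2}
  ]
}}

```text
time_s: 22.05
tool_pos: [0.6041, 0.2934, 0.0887]
tool_rot: [-179.7, 0.1, 90.0]
force: [0.1, 1.0, -0.9]
grip_width: 0.0086
grasp_force: 30.0
```

```bash
python3 - <<'E'
from h import *
level();plan((.601,.291,.045,90))
p,im,H,S,V=wrist("w10")
E
```

```text
level rotvec [-0.27  0.13 -0.  ] q [-56.  30.  38.  89. -20.  67. -14.]
at [6.04100e-01 2.93400e-01 8.87000e-02 8.99947e+01] t 22.05 F [ 0.1  1.  -0.9] w 0.0086 g 30.0 rot [-1.797e+02  1.000e-01  9.000e+01]
  {x:-0.05 y:-0.06 z:0.87 az:-0.00}
  {x:-0.05 y:-0.06 z:0.87 az:-0.00}
  {x:-0.05 y:-0.06 z:0.87 az:-0.00}
  {x:-0.05 y:-0.06 z:0.87 az:-0.00}
  {x:-0.05 y:-0.06 z:0.87 az:-0.00}
  --
```

View pics/w10.png

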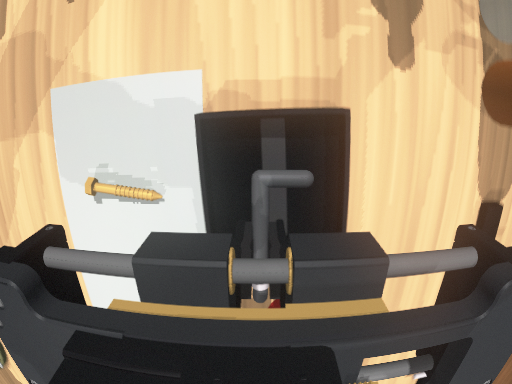

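The pin is held level over the black tray, whose far edge is at row 112 and sides at columns 198 and 348. Screw A is visible at (122,191), head left.

```bash
python3 - <<'E'
from h import *
im=cv2.imread("pics/w10.png");p=env.camera_params("wrist");h=cv2.cvtColor(im,cv2.COLOR_BGR2HSV).astype(int)
for q in [(198,116),(348,110),(203,225)]: print(cast(p,*q,.026,True))
m=cast(p,250,180,.07,True);print(m)
screw(p,h[...,0],h[...,1],h[...,2],70,165,172,215)
E
```

```text
[0.55827377 0.36543318 0.026     ]
[0.67292122 0.37170725 0.026     ]
[0.55832474 0.27587971 0.026     ]
[0.59950561 0.32724362 0.07      ]
mid [0.47616343 0.29940723] ang -6.855582488826225 ext (np.float64(-0.038366452670791126), np.float64(0.043641776631390836), np.float64(-0.008617028952057851), np.float64(0.009057706464265694)) origin(head at -e) [0.46970991 0.30018312]
```

Emit:
{"method": "jog_arm", "body": {
  "motion": [
    {"x": 0.3, "y": 0, "z": 2.5, "ax": -0.2, "ay": 0, "az": 0},
    {"x": 0, "y": 0, "z": 2.5, "ax": 0, "ay": 0, "az": 0},
    {"x": 0, "y": 0, "z": 1.5, "ax": 0, "ay": 0, "az": 0},
    {"x": 0, "y": 0, "z": 0.9, "ax": 0, "ay": 0, "az": 0},
    {"x": 0, "y": 0, "z": 0.2, "ax": 0, "ay": 0, "az": 0}
  ]
}}

```text
time_s: 22.6
tool_pos: [0.6042, 0.2958, 0.0142]
tool_rot: [180.0, 0.1, 89.7]
force: [1.4, 0.2, -1.1]
grip_width: 0.0089
grasp_force: 30.0
```

Emit:
{"method": "jog_arm", "body": {
  "motion": [
    {"x": 0, "y": 0, "z": 0.2, "ax": 0, "ay": 0, "az": 0},
    {"x": 0, "y": 0, "z": 0, "ax": 0, "ay": 0, "az": 0},
    {"x": 0, "y": 0, "z": 0, "ax": 0, "ay": 0, "az": 0},
    {"x": 0, "y": 0, "z": 0, "ax": 0, "ay": 0, "az": 0},
    {"x": 0, "y": 0, "z": 0, "ax": 0, "ay": 0, "az": 0}
  ]
}}

```text
time_s: 23.1
tool_pos: [0.6054, 0.2969, 0.0146]
tool_rot: [179.8, -0.0, 89.8]
force: [-0.6, 0.2, -0.4]
grip_width: 0.0089
grasp_force: 30.0
```

Emit:
{"method": "jog_arm", "body": {
  "motion": [
    {"x": 0, "y": 0, "z": 0.4, "ax": 0, "ay": 0, "az": 0},
    {"x": 0, "y": 0, "z": 0.3, "ax": 0, "ay": 0, "az": 0},
    {"x": 0, "y": 0, "z": 0, "ax": 0, "ay": 0, "az": 0},
    {"x": 0, "y": 0, "z": 0, "ax": 0, "ay": 0, "az": 0},
    {"x": 0, "y": 0, "z": 0, "ax": 0, "ay": 0, "az": 0}
  ]
}}

```text
time_s: 23.6
tool_pos: [0.6051, 0.2967, 0.007]
tool_rot: [179.8, -0.0, 89.8]
force: [-1.0, 0.4, -0.5]
grip_width: 0.0087
grasp_force: 30.0
```

Emit:
{"method": "jog_arm", "body": {
  "motion": [
    {"x": 0, "y": 0, "z": 0, "ax": 0, "ay": 0, "az": 0},
    {"x": 0, "y": 0, "z": 0, "ax": 0, "ay": 0, "az": 0},
    {"x": 0, "y": 0, "z": 0, "ax": 0, "ay": 0, "az": 0},
    {"x": 0, "y": 0, "z": 0, "ax": 0, "ay": 0, "az": 0},
    {"x": 0, "y": 0, "z": 0, "ax": 0, "ay": 0, "az": 0}
  ],
  "claw": -0.45
}}

```text
time_s: 24.1
tool_pos: [0.6052, 0.2968, 0.0071]
tool_rot: [179.8, -0.0, 89.8]
force: [-0.1, -0.1, 0.5]
grip_width: 0.0233
grasp_force: 0.0
```

Emit:
{"method": "jog_arm", "body": {
  "motion": [
    {"x": 0, "y": 0, "z": -1, "ax": 0, "ay": 0, "az": 0},
    {"x": 0, "y": 0, "z": -3, "ax": 0, "ay": 0, "az": 0},
    {"x": 0, "y": 0, "z": -4.5, "ax": 0, "ay": 0, "az": 0},
    {"x": 0, "y": 0, "z": -4.5, "ax": 0, "ay": 0, "az": 0},
    {"x": 0, "y": 0, "z": -1, "ax": 0, "ay": 0, "az": 0}
  ]
}}

```text
time_s: 24.6
tool_pos: [0.6081, 0.2975, 0.1544]
tool_rot: [179.3, -0.3, 89.7]
force: [1.4, -0.0, 0.8]
grip_width: 0.0239
grasp_force: 0.0
```

```bash
python3 - <<'E'
from h import *
level();plan((.469,.2985,.145,170.5))
E
```

```text
level rotvec [ 0.69 -0.32 -0.  ] q [-57.  27.  40.  86. -18.  73. -16.]
at [ 0.6081  0.2975  0.1544 89.7423] t 24.6 F [ 1.4 -0.   0.8] w 0.0239 g 0.0 rot [179.3  -0.3  89.7]
  {x:0.00 y:-1.39 z:0.09 az:-8.08}
  {x:0.20 y:-1.38 z:0.09 az:-8.08}
  {x:0.39 y:-1.34 z:0.09 az:-8.08}
  {x:0.57 y:-1.27 z:0.09 az:-8.08}
  {x:0.75 y:-1.17 z:0.09 az:-8.08}
  {x:0.90 y:-1.06 z:0.09 az:-8.08}
  {x:1.04 y:-0.92 z:0.09 az:-8.08}
  {x:1.16 y:-0.76 z:0.09 az:-8.08}
  {x:1.26 y:-0.59 z:0.09 az:-8.08}
  {x:1.33 y:-0.41 z:0.09 az:-8.08}
  --
```

Emit:
{"method": "jog_arm", "body": {
  "motion": [
    {"x": 0, "y": -1.4, "z": 0, "ax": 0.7, "ay": -0.3, "az": -8},
    {"x": 0.2, "y": -1.4, "z": 0.1, "ax": 0, "ay": 0, "az": -8},
    {"x": 0.4, "y": -1.3, "z": 0.1, "ax": 0, "ay": 0, "az": -8},
    {"x": 0.6, "y": -1.3, "z": 0.1, "ax": 0, "ay": 0, "az": -8},
    {"x": 0.7, "y": -1.2, "z": 0.1, "ax": 0, "ay": 0, "az": -8}
  ],
  "claw": 0.2
}}

```text
time_s: 25.1
tool_pos: [0.5341, 0.297, 0.1438]
tool_rot: [-179.4, -0.1, 130.1]
force: [-0.1, -0.5, 0.6]
grip_width: 0.0503
grasp_force: 0.0
```

Emit:
{"method": "jog_arm", "body": {
  "motion": [
    {"x": 0.9, "y": -1.1, "z": 0.1, "ax": 0, "ay": 0, "az": -8},
    {"x": 1.0, "y": -0.9, "z": 0.1, "ax": 0, "ay": 0, "az": -8},
    {"x": 1.2, "y": -0.8, "z": 0.1, "ax": 0, "ay": 0, "az": -8},
    {"x": 1.3, "y": -0.6, "z": 0.1, "ax": 0, "ay": 0, "az": -8},
    {"x": 1.3, "y": -0.4, "z": 0.1, "ax": 0, "ay": 0, "az": -8}
  ]
}}

```text
time_s: 25.6
tool_pos: [0.4641, 0.2975, 0.1394]
tool_rot: [-179.6, -0.4, 170.1]
force: [-0.2, -0.3, -0.1]
grip_width: 0.0521
grasp_force: 0.0
```

```bash
python3 - <<'E'
from h import *
level()
p,im,H,S,V=wrist("w11")
q=wproj(p,[.469,.2985,.007]);print(q);a=int(q[0]);screw(p,H,S,V,a-40,110,a+40,218)
plan((.469,.2985,.02,170))
E
```

```text
level rotvec [-0.4  -0.43  0.  ] q [-59.  11.  26. 104.  -5.  67.  49.]
[261.57965076 182.90051121]
mid [0.47212578 0.29718375] ang -8.554622202892531 ext (np.float64(-0.030628030627179486), np.float64(0.03849061668174116), np.float64(-0.0083006752496962), np.float64(0.007956648874132114)) origin(head at -e) [0.46569809 0.29815064]
at [4.617000e-01 2.979000e-01 1.391000e-01 1.704614e+02] t 25.65 F [-1.6 -0.8 -0.6] w 0.0524 g 0.0 rot [-179.6   -0.6  170.5]
  {x:-0.14 y:0.04 z:2.38 az:0.09}
  {x:-0.14 y:0.04 z:2.38 az:0.09}
  {x:-0.14 y:0.04 z:2.38 az:0.09}
  {x:-0.14 y:0.04 z:2.38 az:0.09}
  {x:-0.14 y:0.04 z:2.38 az:0.09}
  --
```

View pics/w11.png

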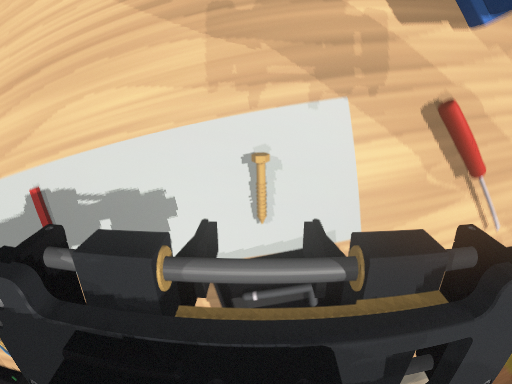

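Screw A has its head at (261,157) and tip at (262,222), centred between the fingers.

Emit:
{"method": "jog_arm", "body": {
  "motion": [
    {"x": -0.4, "y": 0, "z": 3, "ax": -0.4, "ay": -0.4, "az": 0},
    {"x": 0, "y": 0, "z": 4, "ax": 0, "ay": 0, "az": 0},
    {"x": 0, "y": 0, "z": 3, "ax": 0, "ay": 0, "az": 0},
    {"x": 0, "y": 0, "z": 1.5, "ax": 0, "ay": 0, "az": 0},
    {"x": 0, "y": 0, "z": 0.3, "ax": 0, "ay": 0, "az": 0}
  ]
}}

```text
time_s: 26.15
tool_pos: [0.4676, 0.2959, 0.0196]
tool_rot: [-179.8, -0.1, 169.7]
force: [0.2, 0.3, 0.2]
grip_width: 0.0521
grasp_force: 0.0
```

Emit:
{"method": "jog_arm", "body": {
  "motion": [
    {"x": 0, "y": 0, "z": 0.5, "ax": 0, "ay": 0, "az": 0},
    {"x": 0, "y": 0, "z": 0.4, "ax": 0, "ay": 0, "az": 0},
    {"x": 0, "y": 0, "z": 0, "ax": 0, "ay": 0, "az": 0},
    {"x": 0, "y": 0, "z": 0, "ax": 0, "ay": 0, "az": 0},
    {"x": 0, "y": 0, "z": 0, "ax": 0, "ay": 0, "az": 0}
  ]
}}

```text
time_s: 26.65
tool_pos: [0.4687, 0.2971, 0.0128]
tool_rot: [180.0, 0.0, 169.8]
force: [-0.1, 0.5, 0.0]
grip_width: 0.0523
grasp_force: 0.0
```

```bash
python3 - <<'E'
from h import *
level();plan((.4678,.298,.002,170.5))
E
```

```text
level rotvec [0.04 0.   0.  ] q [-57.  19.  25. 110. -10.  53.  53.]
at [4.687000e-01 2.971000e-01 1.280000e-02 1.697656e+02] t 26.65 F [-0.1  0.5  0. ] w 0.0523 g 0.0 rot [180.    0.  169.8]
  {x:0.02 y:0.01 z:0.22 az:-0.15}
  {x:0.02 y:0.01 z:0.22 az:-0.15}
  {x:0.02 y:0.01 z:0.22 az:-0.15}
  {x:0.02 y:0.01 z:0.22 az:-0.15}
  {x:0.02 y:0.01 z:0.22 az:-0.15}
  --
```

Emit:
{"method": "jog_arm", "body": {
  "motion": [
    {"x": 0, "y": 0, "z": 0.5, "ax": 0, "ay": 0, "az": 0},
    {"x": 0, "y": 0, "z": 0.4, "ax": 0, "ay": 0, "az": 0},
    {"x": 0, "y": 0, "z": 0.1, "ax": 0, "ay": 0, "az": 0},
    {"x": 0, "y": 0, "z": 0, "ax": 0, "ay": 0, "az": 0},
    {"x": 0, "y": 0, "z": 0, "ax": 0, "ay": 0, "az": 0}
  ]
}}

```text
time_s: 27.15
tool_pos: [0.4683, 0.2967, 0.002]
tool_rot: [-180.0, -0.0, 169.8]
force: [-0.8, 0.6, 0.1]
grip_width: 0.0523
grasp_force: 0.0
```

Emit:
{"method": "jog_arm", "body": {
  "motion": [
    {"x": 0, "y": 0, "z": 0, "ax": 0, "ay": 0, "az": 0},
    {"x": 0, "y": 0, "z": 0, "ax": 0, "ay": 0, "az": 0},
    {"x": 0, "y": 0, "z": 0, "ax": 0, "ay": 0, "az": 0},
    {"x": 0, "y": 0, "z": 0, "ax": 0, "ay": 0, "az": 0},
    {"x": 0, "y": 0, "z": 0, "ax": 0, "ay": 0, "az": 0}
  ],
  "claw": -1,
  "squeeze": 25
}}

```text
time_s: 27.65
tool_pos: [0.4683, 0.2968, 0.0021]
tool_rot: [-180.0, -0.0, 169.8]
force: [0.4, 0.6, 0.5]
grip_width: 0.0201
grasp_force: 0.0
```

Emit:
{"method": "jog_arm", "body": {
  "motion": [
    {"x": 0, "y": 0, "z": 0, "ax": 0, "ay": 0, "az": 0},
    {"x": 0, "y": 0, "z": 0, "ax": 0, "ay": 0, "az": 0},
    {"x": 0, "y": 0, "z": -0.5, "ax": 0, "ay": 0, "az": 0},
    {"x": 0, "y": 0, "z": -3, "ax": 0, "ay": 0, "az": 0},
    {"x": 0, "y": 0, "z": -4.5, "ax": 0, "ay": 0, "az": 0}
  ]
}}

```text
time_s: 28.15
tool_pos: [0.4663, 0.2953, 0.0807]
tool_rot: [-179.7, -0.2, 169.8]
force: [0.5, 0.5, -0.2]
grip_width: 0.0081
grasp_force: 25.0
```

Emit:
{"method": "jog_arm", "body": {
  "motion": [
    {"x": 0, "y": 0, "z": -4, "ax": 0, "ay": 0, "az": 0},
    {"x": 0, "y": 0, "z": -2, "ax": 0, "ay": 0, "az": 0},
    {"x": 0, "y": 0, "z": 0, "ax": 0, "ay": 0, "az": 0},
    {"x": 0, "y": 0, "z": 0, "ax": 0, "ay": 0, "az": 0},
    {"x": 0, "y": 0, "z": 0, "ax": 0, "ay": 0, "az": 0}
  ]
}}

```text
time_s: 28.65
tool_pos: [0.4673, 0.2962, 0.1405]
tool_rot: [-179.9, -0.1, 169.8]
force: [-0.2, 0.6, -0.7]
grip_width: 0.0079
grasp_force: 25.0
```

```bash
python3 - <<'E'
from h import *
level();plan((.50,0,.15,120),(.52,-.25,.15,84),(.585,-.310,.12,84))
E
```

```text
level rotvec [-0.14 -0.15  0.  ] q [-59.  10.  27. 104.  -5.  67.  49.]
at [4.673000e-01 2.962000e-01 1.405000e-01 1.697727e+02] t 28.65 F [-0.2  0.6 -0.7] w 0.0079 g 25.0 rot [-1.799e+02 -1.000e-01  1.698e+02]
  {x:-0.85 y:-2.86 z:-0.10 az:4.98}
  {x:-1.09 y:-2.77 z:-0.10 az:4.98}
  {x:-1.33 y:-2.67 z:-0.10 az:4.98}
  {x:-1.56 y:-2.54 z:-0.10 az:4.98}
  {x:-1.77 y:-2.40 z:-0.10 az:4.98}
  {x:-1.97 y:-2.23 z:-0.10 az:4.98}
  {x:-2.16 y:-2.06 z:-0.10 az:4.98}
  {x:-2.33 y:-1.86 z:-0.10 az:4.98}
  {x:-2.48 y:-1.65 z:-0.10 az:4.98}
  {x:-2.61 y:-1.43 z:-0.10 az:4.98}
  --
  {x:-2.27 y:-1.08 z:-0.00 az:3.60}
  {x:-2.33 y:-0.93 z:-0.00 az:3.60}
  {x:-2.38 y:-0.78 z:-0.00 az:3.60}
  {x:-2.43 y:-0.63 z:-0.00 az:3.60}
  {x:-2.46 y:-0.48 z:-0.00 az:3.60}
  {x:-2.49 y:-0.32 z:-0.00 az:3.60}
  {x:-2.50 y:-0.17 z:-0.00 az:3.60}
  {x:-2.51 y:-0.01 z:-0.00 az:3.60}
  {x:-2.50 y:0.15 z:-0.00 az:3.60}
  {x:-2.49 y:0.30 z:-0.00 az:3.60}
  --
  {x:-1.06 y:1.42 z:0.60 az:0.00}
  {x:-1.06 y:1.42 z:0.60 az:0.00}
  {x:-1.06 y:1.42 z:0.60 az:0.00}
  {x:-1.06 y:1.42 z:0.60 az:0.00}
  {x:-1.06 y:1.42 z:0.60 az:0.00}
  --
```

Emit:
{"method": "jog_arm", "body": {
  "motion": [
    {"x": -0.9, "y": -2.9, "z": 0, "ax": 0, "ay": 0, "az": 5},
    {"x": -1.1, "y": -2.8, "z": 0, "ax": 0, "ay": 0, "az": 5},
    {"x": -1.3, "y": -2.7, "z": 0, "ax": 0, "ay": 0, "az": 5},
    {"x": -1.6, "y": -2.5, "z": 0, "ax": 0, "ay": 0, "az": 5},
    {"x": -1.8, "y": -2.4, "z": 0, "ax": 0, "ay": 0, "az": 5}
  ]
}}

```text
time_s: 29.15
tool_pos: [0.4844, 0.1462, 0.1404]
tool_rot: [-179.8, -0.1, 144.6]
force: [-0.5, 0.1, 0.4]
grip_width: 0.0081
grasp_force: 25.0
```

Emit:
{"method": "jog_arm", "body": {
  "motion": [
    {"x": -2.0, "y": -2.2, "z": 0, "ax": 0, "ay": 0, "az": 5},
    {"x": -2.2, "y": -2.1, "z": 0, "ax": 0, "ay": 0, "az": 5},
    {"x": -2.3, "y": -1.9, "z": 0, "ax": 0, "ay": 0, "az": 5},
    {"x": -2.5, "y": -1.6, "z": 0, "ax": 0, "ay": 0, "az": 5},
    {"x": -2.6, "y": -1.4, "z": 0, "ax": 0, "ay": 0, "az": 5}
  ]
}}

```text
time_s: 29.65
tool_pos: [0.5018, -0.0027, 0.1417]
tool_rot: [-179.9, -0.0, 119.4]
force: [0.9, 0.8, -0.3]
grip_width: 0.008
grasp_force: 25.0
```

Emit:
{"method": "jog_arm", "body": {
  "motion": [
    {"x": -2.3, "y": -1.1, "z": 0, "ax": 0, "ay": 0, "az": 3.6},
    {"x": -2.3, "y": -0.9, "z": 0, "ax": 0, "ay": 0, "az": 3.6},
    {"x": -2.4, "y": -0.8, "z": 0, "ax": 0, "ay": 0, "az": 3.6},
    {"x": -2.4, "y": -0.6, "z": 0, "ax": 0, "ay": 0, "az": 3.6},
    {"x": -2.5, "y": -0.5, "z": 0, "ax": 0, "ay": 0, "az": 3.6}
  ]
}}

```text
time_s: 30.15
tool_pos: [0.5117, -0.1273, 0.142]
tool_rot: [-180.0, -0.0, 101.5]
force: [0.4, -0.1, -1.0]
grip_width: 0.0076
grasp_force: 25.0
```

Emit:
{"method": "jog_arm", "body": {
  "motion": [
    {"x": -2.5, "y": -0.3, "z": 0, "ax": 0, "ay": 0, "az": 3.6},
    {"x": -2.5, "y": -0.2, "z": 0, "ax": 0, "ay": 0, "az": 3.6},
    {"x": -2.5, "y": 0, "z": 0, "ax": 0, "ay": 0, "az": 3.6},
    {"x": -2.5, "y": 0.1, "z": 0, "ax": 0, "ay": 0, "az": 3.6},
    {"x": -2.5, "y": 0.3, "z": 0, "ax": 0, "ay": 0, "az": 3.6}
  ]
}}

```text
time_s: 30.65
tool_pos: [0.5206, -0.2525, 0.1419]
tool_rot: [-179.9, 0.0, 83.6]
force: [-0.1, -1.2, -0.7]
grip_width: 0.0083
grasp_force: 25.0
```

```bash
python3 - <<'E'
from h import *
level();plan((.587,-.311,.075,84))
E
```

```text
level rotvec [-0.06  0.02 -0.  ] q [-23.  19.  55. 101. -16.  69.  30.]
at [ 0.5206 -0.2525  0.1419 83.5567] t 30.65 F [-0.1 -1.2 -0.7] w 0.0083 g 25.0 rot [-179.9    0.    83.6]
  {x:-1.01 y:1.45 z:1.34 az:-0.09}
  {x:-1.02 y:1.45 z:1.34 az:-0.09}
  {x:-1.02 y:1.45 z:1.34 az:-0.09}
  {x:-1.02 y:1.45 z:1.34 az:-0.09}
  {x:-1.02 y:1.44 z:1.34 az:-0.09}
  --
```

Emit:
{"method": "jog_arm", "body": {
  "motion": [
    {"x": -1.0, "y": 1.4, "z": 0, "ax": 0, "ay": 0, "az": 0},
    {"x": -1.0, "y": 1.4, "z": 0.5, "ax": 0, "ay": 0, "az": 0},
    {"x": -1.0, "y": 1.5, "z": 1.5, "ax": 0, "ay": 0, "az": 0},
    {"x": -1.0, "y": 1.5, "z": 2, "ax": 0, "ay": 0, "az": 0},
    {"x": -1.0, "y": 1.5, "z": 2, "ax": 0, "ay": 0, "az": 0}
  ]
}}

```text
time_s: 31.15
tool_pos: [0.5884, -0.3096, 0.0809]
tool_rot: [-179.9, 0.0, 83.7]
force: [-0.2, 0.3, -0.3]
grip_width: 0.0081
grasp_force: 25.0
```

```bash
python3 - <<'E'
from h import *
level();plan((.587,-.311,.0085,84))
wrist("w12")
E
```

```text
level rotvec [-0.06  0.01 -0.  ] q [-10.  33.  49.  91. -27.  68.  38.]
at [ 5.88400e-01 -3.09600e-01  8.09000e-02  8.37161e+01] t 31.15 F [-0.2  0.3 -0.3] w 0.0081 g 25.0 rot [-179.9    0.    83.7]
  {x:-0.03 y:-0.02 z:1.45 az:-0.06}
  {x:-0.03 y:-0.02 z:1.45 az:-0.06}
  {x:-0.03 y:-0.02 z:1.45 az:-0.06}
  {x:-0.03 y:-0.02 z:1.45 az:-0.06}
  {x:-0.03 y:-0.02 z:1.45 az:-0.06}
  --
```

View pics/w12.png

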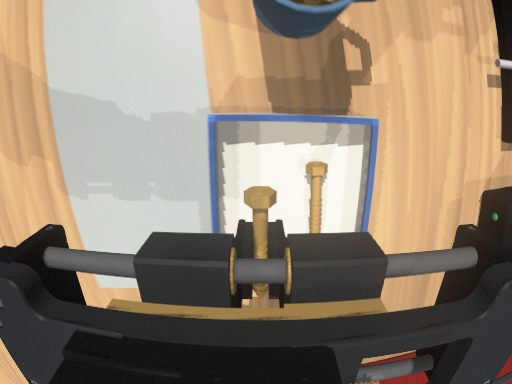

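Screw A is held inside the tray area at column 260, clear of screw B at (316,195) and the left wall.

Emit:
{"method": "jog_arm", "body": {
  "motion": [
    {"x": 0, "y": 0, "z": 2, "ax": 0, "ay": 0, "az": 0},
    {"x": 0, "y": 0, "z": 2, "ax": 0, "ay": 0, "az": 0},
    {"x": 0, "y": 0, "z": 1.5, "ax": 0, "ay": 0, "az": 0},
    {"x": 0, "y": 0, "z": 1, "ax": 0, "ay": 0, "az": 0},
    {"x": 0, "y": 0, "z": 0.4, "ax": 0, "ay": 0, "az": 0}
  ]
}}

```text
time_s: 31.7
tool_pos: [0.5873, -0.3084, 0.0121]
tool_rot: [-179.9, -0.0, 83.8]
force: [-0.1, 0.0, 0.1]
grip_width: 0.0082
grasp_force: 25.0
```

Emit:
{"method": "jog_arm", "body": {
  "motion": [
    {"x": 0, "y": 0, "z": 0.2, "ax": 0, "ay": 0, "az": 0},
    {"x": 0, "y": 0, "z": 0, "ax": 0, "ay": 0, "az": 0},
    {"x": 0, "y": 0, "z": 0, "ax": 0, "ay": 0, "az": 0},
    {"x": 0, "y": 0, "z": 0, "ax": 0, "ay": 0, "az": 0},
    {"x": 0, "y": 0, "z": 0, "ax": 0, "ay": 0, "az": 0}
  ]
}}

```text
time_s: 32.2
tool_pos: [0.5881, -0.3088, 0.0116]
tool_rot: [180.0, 0.0, 83.8]
force: [0.0, -0.8, -0.3]
grip_width: 0.0079
grasp_force: 25.0
```

Emit:
{"method": "jog_arm", "body": {
  "motion": [
    {"x": 0, "y": 0, "z": 0.3, "ax": 0, "ay": 0, "az": 0},
    {"x": 0, "y": 0, "z": 0.1, "ax": 0, "ay": 0, "az": 0},
    {"x": 0, "y": 0, "z": 0, "ax": 0, "ay": 0, "az": 0},
    {"x": 0, "y": 0, "z": 0, "ax": 0, "ay": 0, "az": 0},
    {"x": 0, "y": 0, "z": 0, "ax": 0, "ay": 0, "az": 0}
  ]
}}

```text
time_s: 32.7
tool_pos: [0.5878, -0.3087, 0.0071]
tool_rot: [-180.0, 0.0, 83.8]
force: [0.8, -0.2, -1.1]
grip_width: 0.008
grasp_force: 25.0
```

Emit:
{"method": "jog_arm", "body": {
  "motion": [
    {"x": 0, "y": 0, "z": 0, "ax": 0, "ay": 0, "az": 0},
    {"x": 0, "y": 0, "z": 0, "ax": 0, "ay": 0, "az": 0},
    {"x": 0, "y": 0, "z": 0, "ax": 0, "ay": 0, "az": 0},
    {"x": 0, "y": 0, "z": 0, "ax": 0, "ay": 0, "az": 0},
    {"x": 0, "y": 0, "z": 0, "ax": 0, "ay": 0, "az": 0}
  ],
  "claw": -0.45
}}

```text
time_s: 33.2
tool_pos: [0.5878, -0.3087, 0.0071]
tool_rot: [-180.0, 0.0, 83.8]
force: [-0.1, -0.2, -0.5]
grip_width: 0.0232
grasp_force: 0.0
```

Emit:
{"method": "jog_arm", "body": {
  "motion": [
    {"x": 0, "y": 0, "z": -1, "ax": 0, "ay": 0, "az": 0},
    {"x": 0, "y": 0, "z": -3, "ax": 0, "ay": 0, "az": 0},
    {"x": 0, "y": 0, "z": -4.5, "ax": 0, "ay": 0, "az": 0},
    {"x": 0, "y": 0, "z": -4.5, "ax": 0, "ay": 0, "az": 0},
    {"x": 0, "y": 0, "z": -4, "ax": 0, "ay": 0, "az": 0}
  ]
}}

```text
time_s: 33.7
tool_pos: [0.588, -0.3091, 0.1803]
tool_rot: [179.9, 0.1, 83.7]
force: [1.4, -0.2, 0.7]
grip_width: 0.0241
grasp_force: 0.0
```

Emit:
{"method": "jog_arm", "body": {
  "motion": [
    {"x": -4, "y": 0, "z": 0, "ax": 0, "ay": 0, "az": 0},
    {"x": -4, "y": 0, "z": 0, "ax": 0, "ay": 0, "az": 0},
    {"x": -4, "y": 0, "z": 0, "ax": 0, "ay": 0, "az": 0},
    {"x": -4, "y": 0, "z": 0, "ax": 0, "ay": 0, "az": 0},
    {"x": 0, "y": 0, "z": 0, "ax": 0, "ay": 0, "az": 0}
  ]
}}

```text
time_s: 34.2
tool_pos: [0.5653, -0.4755, 0.1779]
tool_rot: [-179.8, 0.4, 83.2]
force: [-1.0, -0.6, -1.0]
grip_width: 0.0239
grasp_force: 0.0
```

```bash
python3 - <<'E'
from h import *
plan()
for n in ("top",): cv2.imwrite("pics/top_end.png",cv2.resize(cv2.cvtColor(env.read_camera(n),cv2.COLOR_RGB2BGR),None,fx=1.5,fy=1.5))
E
```

```text
at [ 0.5653 -0.4755  0.1779 83.211 ] t 34.2 F [-1.  -0.6 -1. ] w 0.0239 g 0.0 rot [-179.8    0.4   83.2]
```

View pics/top_end.png

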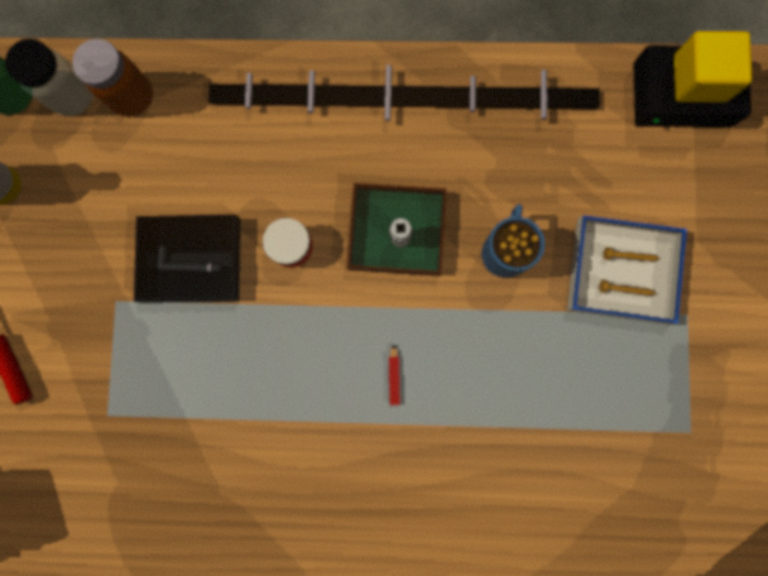

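Both screws lie in the white tray at (632,255) and (628,290). The pin is in the black tray at (190,263) and the socket stands in the green tray at (400,232). The mug, tin and pencil have not moved and the arm is clear.

```bash
python3 -c "
from cell import env
print(env.sign_off())"
```

```text
the job is handed in; nothing more can be done
None
```

I handed the job in at about 34 s. The last top view shows both screws in the enamel tray, the pin in the iron tray, the socket upright in the wooden tray, and the mug, tin and pencil where they were; the hand-in gave no verdict.

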